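Hang a drilling template by its S-hook

TASK

Take the steel S-hook by its red grip out of its wooden block and, from the robot's side, put its lower prong through the hanging hole in the blue template's tab. With the hook, draw the template up out of its spring clip and hang the hook over the steel rail, so that the template hangs freely from it. Work gently: push and pull with less than about 10 N, do not touch the template with the gripper, and leave everything else where it is.

Things in the scene. Friction and masses are not known exactly. Their poses are not given: they have to be found in the camera images.
- s_hook: flat S-hook of 5 mm steel wire with a red grip on top, 112 mm tall, 45 g, standing upright in the hook block (it may lean by 2 degrees). Origin: underside of its lower bend; z up, the wire lies in its x-z plane, x is the way the lower prong points (away from the robot, give or take its yaw). The shank runs from the lower bend (x = 0) up to (14, 0, 62) mm
- hook_tip (a point): centre of the round tip of the lower prong, at (28.6, 0, 19.7) mm in the hook's frame. The prong is straight, 30 mm long, from (4, 0, 2.5) mm to here: it rises at 35 degrees towards +x
- hook_throat (a point): point in the S-hook's wire at the root of its prong, at (6.5, 0, 4.3) mm in the hook's frame; the hooked template hangs here
- hook_crown (a point): top of the wire of the upper bow, at (0, 0, 76) mm in the hook's frame, under the red grip; 11 mm above the bar's centre line when seated on the rail. The bow is a half circle of 14 mm radius (wire centre) about (0, 0, 62) mm, open downwards; its free end on the -x side comes down to (-17.5, 0, 47) mm
- hook_block: fixed pale wooden block, 90 x 60 x 63 mm, with a slot 6.4 mm wide and 40 mm deep in which the S-hook stands. Origin on the table under the hook; the hook's origin stands 23 mm above the table. Lifting the hook by 45 mm clears it
- blue_template: blue metal template, upright flat plate 4 mm thick (its x axis is the normal, pointing away from the robot), 130 g: blue part 80 mm wide, 89 mm high, above it a blue metal tab 56 mm wide with the hanging hole. Origin: middle of the lower edge, 20 mm above the table in the clip. Dark dots are only marks
- clip_blue: fixed spring clip of the blue template: wooden foot 100 x 110 x 20 mm; right behind the template a plywood back rest 60 mm wide, up to 113 mm above the table (12 mm below the hole's lower edge); in front a steel jaw with a 3 N spring, up to 46 mm. Drawing the template up takes 2 to 6 N for 26 mm, then it is free; it clears the back rest after 95 mm
- rail: fixed rail: a steel bar of 12 mm diameter along its y axis, centre 220 mm above the table, between two wooden posts 235 mm tall, inner faces 212 mm apart. Origin on the table under the bar's middle; x points away from the robot, give or take its yaw
- rail_mid (a point): middle of the rail's bar, on its centre line
- yellow_template: bystander: yellow template of the same shape, in its own clip
- screw_box: bystander: loose open plywood box of screws, 150 x 110 x 60 mm, origin under its middle
- pine_offcut: bystander: loose pine offcut, 60 x 160 x 35 mm, origin under its middle
- file: bystander: loose file with a wooden handle, 270 mm long along its y axis, 26 mm high
- hook_grip (a point): centre of the red plastic grip, at (0, 0, 94) mm in the hook's frame: 30 mm (x) by 12 mm (y) by 36 mm high (hook heights 76 to 112 mm). Pinch it across y from above
- blue_template_mark (a point): point in the template's middle plane, 111 mm above its lower edge. The tab (3.6 mm thick) is adjustable sideways: its through hole, 12 mm wide, axis along the template's x, lies at this height, anywhere up to 16 mm left or right (y) of this point (not reported: feel or look), 14 mm below the tab's top. The prong has about 1.5 mm play in it. The tab is clamped

How it is judged:
By the outcome, as a careful person would: the job done as asked, in the order asked, and still so for the second after the job is handed in, with the robot touching nothing.
It also fails if it takes over 72 s, if anything falls off the work surface, if the arm or the gripper's body presses on something with over 40 N, if the wrist force passes 120 N, or if a joint passes its speed limit or range.

ROBOT

A 6-joint arm with a two-finger parallel gripper is mounted at the origin on the work surface. World frame = base frame: x ahead of the robot, y to its left, z up, the work surface at z = 0. Lengths are in m, angles in rad, forces in N, time in s.
With the tool pointing down it reaches from about 0.25 to 0.725 m from the base axis. Payload 4 kg.
Tool frame: the origin (TCP) lies midway between the tips of the shut fingers; the grasp point (between the pads) lies bot.pinch_z behind it (bot.pinch_z is the distance from the TCP to the grasp point, in m); z points along the fingers, y is the line along which they close (so a half turn about z gives the same grasp; the last joint's range is limited). The gripper opens to 85 mm and grips with 20 to 120 N. Pads are 22 mm wide; open, the fingers measure 114 mm over their backs; the gripper's body (76 mm by 85 mm) begins 54 mm behind the grasp point. The pads swing forward as they close: fully open they stand 13 mm farther back than shut.
Start: joints at [-1.299, 0.241, 0.005, 1.335, 0, 1.571], TCP at [0.134, -0.482, 0.231] pointing down, gripper open.
Joint ranges: [-2.72, 2.72], [-1.05, 1.87], [-1.09, 1.28], [-1.99, 2.15], [-1.42, 1.44], [-3.14, 3.14]. Speed limits (rad/s): [2.79, 2.79, 3.14, 3.14, 3.14, 3.14].

INTERFACE

Orientations are given as a unit quaternion [x, y, z, w].
In Python, from workcell import bot gives the robot as it stands.
- The arm moves only by the shell command python3 jog.py, which reads ROWS from standard input. ROWS is a JSON object whose key "plan" holds a list of rows, 1 to 10 of them, each of 7 numbers: a rotation vector rx, ry, rz in rad, then dx, dy, dz in m, then the finger opening in m; each row is the pose to reach, as a shift and turn from the pose commanded when the command began, along the tool's axes at that moment; what a row does not reach only later rows make up. A row lasts 1/8 s, in which the tool goes at most 0.0625 m and 0.188 rad, less where a joint would pass 70% of its speed; a pose out of reach is approached as far as the arm can. The fingers move at their own pace and stop on an object; the grip force is fixed at half the most. Time passes only in rows, so rows that do not move let the fingers close. It prints the time, the measured TCP pose, the force, the opening and the grip force at its end. Input that does not fit is refused with a message, and nothing moves.
- bot.get_obs(): the state, without advancing time (a new reading comes with each control period).
- bot.camera(name): name is "scene" or "top" or "wrist"; returns the picture (400x640x3 uint8, red, green, blue); there is no depth.
- bot.calibration(name): a dict with "mtx" (3x3 intrinsics, pixels), "R" (3x3) and "t" (3): a world point X has camera coordinates R X + t. Camera axes: x right, y down, z forward; pixel columns grow to the right and rows downward; lengths in m; the calibration is good to about 2 mm. The wrist camera is an equidistant fisheye: a pixel r from the principal point sees the ray r / f radians off the axis. A picture is of the moment at which its call begins: read the wrist's pose just before it. calibration takes no time and is no camera call; for the wrist camera it gives the pose at the moment of the call.
- bot.job_done(): hands the job in; it is judged then, once.
The state is a dict: "clock": time; "joint_pos": joint angles; "joint_vel": joint speeds; "tau": joint torques, N m; "eef_pos": TCP position; "tool_rot": TCP orientation; "ft_force": force on the tool from outside, world axes, zero at the start; "ft_torque": the same for the moment, N m; "grip_width": finger opening in m; "grasp_force": force on a finger pad.
Only numpy, scipy, OpenCV 4.12 (cv2) and the standard library are available. Lean on these libraries where they do the work, as an engineer would, in place of code of your own. Each camera call takes 0.05 s, during which the arm holds its last target. There are 200 camera calls.

## Working session

There is one attempt and no reset: what is moved stays moved. The work goes in short steps, Python scripts to look and compute and a shell command to move; the robot and the scene stay as the last step left them, time stands still between calls to the robot, and variables do not carry over. Pictures are saved under pics/ and viewed, at most 13 in all, crops included, and the job is handed in when it is done.

```bash
ls; mkdir -p pics; python3 - <<'E'
from workcell import bot
import cv2
for n in ["scene","top"]:
    im=bot.camera(n); cv2.imwrite(f"pics/{n}0.png",im[:,:,::-1])
    c=bot.calibration(n); print(n,c)
print(bot.pinch_z, bot.get_obs())
E
```

```text
jog.py
pics
workcell.py
scene {'mtx': array([[467.5250355 ,   0.        , 328.14222553],
       [  0.        , 467.5250355 , 192.96069543],
       [  0.        ,   0.        ,   1.        ]]), 'R': array([[-0.65974942,  0.75122521, -0.01978332],
       [ 0.46402328,  0.38652982, -0.79704271],
       [-0.59111174, -0.53502839, -0.60359882]]), 't': array([ 0.39643935, -0.16464863,  1.51607849])}
top {'mtx': array([[364.28523581,   0.        , 323.00630516],
       [  0.        , 364.28523581, 198.85315861],
       [  0.        ,   0.        ,   1.        ]]), 'R': array([[-1.94048075e-04, -9.99814333e-01,  1.92681799e-02],
       [-9.91394145e-01, -2.33006857e-03, -1.30890105e-01],
       [ 1.30910699e-01, -1.91277597e-02, -9.91209624e-01]]), 't': array([-0.00420955,  0.58322146,  1.15754226])}
0.0187 {'clock': 0.1, 'joint_pos': array([-1.29897487e+00,  2.41315425e-01,  3.88554773e-03,  1.33521642e+00,
        8.69036193e-06,  1.57080226e+00]), 'joint_vel': array([-4.96144361e-05, -6.03355301e-04,  3.90710802e-03, -1.17702615e-03,
       -3.82331996e-04, -3.66121850e-04]), 'tau': array([-5.55202641e-04, -3.73139048e+01,  2.53009576e+01,  1.08502209e-02,
       -3.72991587e-05, -1.43415861e-05]), 'eef_pos': array([ 0.13409565, -0.4811024 ,  0.23052323]), 'tool_rot': array([ 9.90778324e-01,  1.35489692e-01, -1.21026569e-04, -9.17045285e-04]), 'ft_force': array([-0.61246915, -0.29997972,  0.20002865]), 'ft_torque': array([ 0.03695846,  0.04892107, -0.00662527]), 'grasp_force': 0.0, 'grip_width': 0.08535981237629549}
```

View pics/scene0.png

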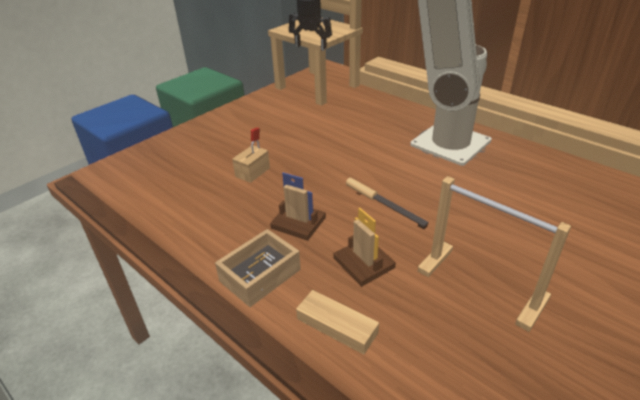

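View pics/top0.png

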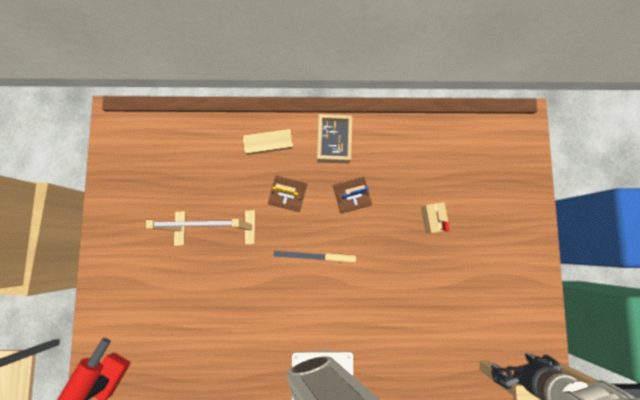

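Scene: red grip at (255,134), blue tab at (293,182), rail from (449,187) to (560,230). Top: grip at (445,225), blue clip at (353,194), rail from (150,224) to (240,224). Next I take rough measurements by masks.

```bash
cat > h.py <<'E'
from workcell import bot
import numpy as np, cv2
from scipy.spatial.transform import Rotation as Ro
def ray(name,uv,c=None):
    c=c or bot.calibration(name); R,t,K=np.array(c['R']),np.array(c['t']),np.array(c['mtx'])
    u=(uv[0]-K[0,2])/K[0,0]; v=(uv[1]-K[1,2])/K[1,1]
    if name=='wrist':
        r=np.hypot(u,v); s=np.sin(r)/r if r>1e-9 else 1
        d=np.array([u*s,v*s,np.cos(r)])
    else: d=np.array([u,v,1.])
    d=R.T@d; return -R.T@t, d/np.linalg.norm(d)
def onz(name,uv,z,c=None):
    o,d=ray(name,uv,c); return o+d*(z-o[2])/d[2]
def tri(rays):
    A=sum(np.eye(3)-np.outer(d,d) for o,d in rays); b=sum((np.eye(3)-np.outer(d,d))@o for o,d in rays)
    p=np.linalg.solve(A,b); return p,[np.linalg.norm(np.cross(p-o,d))*1000 for o,d in rays]
def proj(name,X,c=None):
    c=c or bot.calibration(name); p=np.array(c['R'])@X+np.array(c['t']); K=np.array(c['mtx'])
    if name=='wrist':
        th=np.arctan2(np.hypot(p[0],p[1]),p[2]); q=p[:2]/np.hypot(p[0],p[1])*th
    else: q=p[:2]/p[2]
    return K[:2,:2]@q+K[:2,2]
def hsv(im): return cv2.cvtColor(im,cv2.COLOR_RGB2HSV)
def blobs(m,amin=15):
    n,l,s,c=cv2.connectedComponentsWithStats(m.astype(np.uint8)); 
    return [(s[i].tolist(),c[i].round(1).tolist(),l==i) for i in range(1,n) if s[i][4]>=amin]
def red(im): h=hsv(im); return ((h[...,0]<6)|(h[...,0]>174))&(h[...,1]>190)&(h[...,2]>60)
def blue(im): h=hsv(im); return (h[...,0]>108)&(h[...,0]<128)&(h[...,1]>120)&(h[...,2]>40)
E
python3 - <<'E'
from h import *
ims={n:cv2.imread(f"pics/{n}0.png")[:,:,::-1].copy() for n in ["scene","top"]}
for n,im in ims.items():
    for f in (red,blue):
        for s,c,m in blobs(f(im)): print(n,f.__name__,s,c)
print(proj('wrist',np.array([.3,-.3,0])),bot.calibration('wrist'))
# rail ends
def rail(n,a,b): return ray(n,a),ray(n,b)
for u in [(150,224),(240,224)]: print('top',u,onz('top',u,.22))
for u in [(449,187),(560,230)]: print('scene',u,onz('scene',u,.22))
im=np.hstack([cv2.resize(ims['scene'][110:290,210:400],None,fx=3,fy=3,interpolation=2)])
cv2.imwrite('pics/crop1.png',im[:,:,::-1])
E
```

```text
scene blue [73, 96, 94, 46, 2170] [118.4, 117.8]
top red [443, 222, 6, 9, 36] [445.6, 226.1]
top red [59, 354, 70, 46, 1643] [94.6, 378.1]
[215.91844834  12.36951897] {'mtx': array([[309.70691629,   0.        , 318.64151135],
       [  0.        , 309.70691629, 202.54457537],
       [  0.        ,   0.        ,   1.        ]]), 'R': array([[ 0.26892432, -0.96315737, -0.00275572],
       [-0.92635236, -0.25942924,  0.27307102],
       [-0.26372527, -0.07088267, -0.96198993]]), 't': array([-0.49762714, -0.03689913,  0.37898625])}
top (150, 224) [0.48888542 0.47230274 0.22      ]
top (240, 224) [0.48913234 0.22764488 0.22      ]
scene (449, 187) [0.5009621  0.24671349 0.22      ]
scene (560, 230) [0.48919197 0.46555002 0.22      ]
```

View pics/crop1.png

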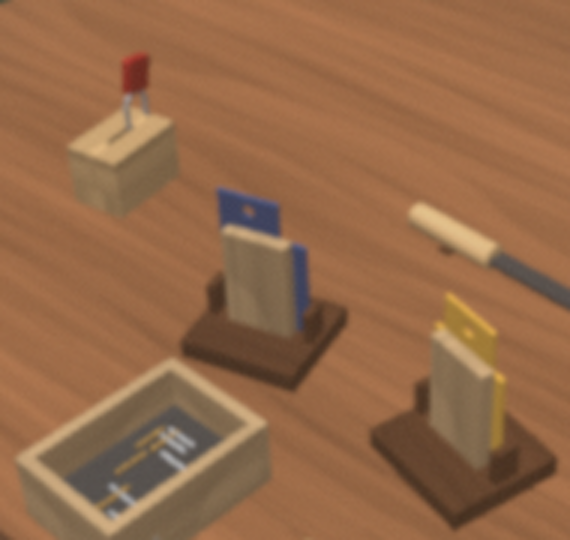

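Crop of scene: grip at about (255,134.7), the hole in the blue tab shows as a light spot at (293,180.3), and the steel shank is visible under the grip.

```bash
python3 - <<'E'
from h import *
print('grip',tri([ray('scene',(255,134.7)),ray('top',(445.6,226.1))]))
print('grip z.117',onz('top',(445.6,226.1),.117),onz('scene',(255,134.7),.117))
print('hole',onz('scene',(293,180.3),.131))
c=bot.calibration('wrist');R=np.array(c['R']);p=-R.T@c['t'];o=bot.get_obs()
T=Ro.from_quat(o['tool_rot']);print('cam in tool',T.inv().apply(p-o['eef_pos']),'axis in tool',T.inv().apply(R[2]),'right',T.inv().apply(R[0]))
print(T.as_matrix())
E
echo '{"plan":[[0, 0, 0.09, 0.055, -0.004, -0.005, 0.085], [0, 0, 0.18, 0.11, -0.008, -0.01, 0.085], [0, 0, 0.272, 0.165, -0.012, -0.015, 0.085], [0, 0, 0.272, 0.22, -0.016, -0.02, 0.085], [0, 0, 0.272, 0.275, -0.02, -0.025, 0.085], [0, 0, 0.272, 0.3245, -0.0248, -0.03, 0.085], [0, 0, 0.272, 0.3245, -0.0248, -0.03, 0.085], [0, 0, 0.272, 0.3245, -0.0248, -0.03, 0.085]]}' | python3 jog.py
python3 - <<'E'
from h import *
c=bot.calibration('wrist'); im=bot.camera('wrist')
import pickle; pickle.dump(c,open('pics/w1.pkl','wb'))
cv2.imwrite('pics/w1.png',im[:,:,::-1])
for s,ce,m in blobs(red(im)):
    print(s,ce, cv2.minAreaRect(np.argwhere(m)[:,::-1].astype(np.float32)), onz('wrist',ce,.117,c))
print(proj('wrist',np.array([.6035,-.108,.131]),c))
E
```

```text
clock: 1.1
eef_pos: [0.4397, -0.3703, 0.2605]
tool_rot: [1.0, 0.0, -0.001, -0.0]
ft_force: [-0.2, 0.3, -0.5]
grip_width: 0.0851
grasp_force: 0.0
[318, 119, 14, 36, 356] [324.4, 136.5] ((324.5121765136719, 136.08926391601562), (35.3546257019043, 10.71898078918457), 82.23483276367188) [ 0.48925979 -0.37449871  0.117     ]
[78.50076038 48.94348163]
```

View pics/w1.png

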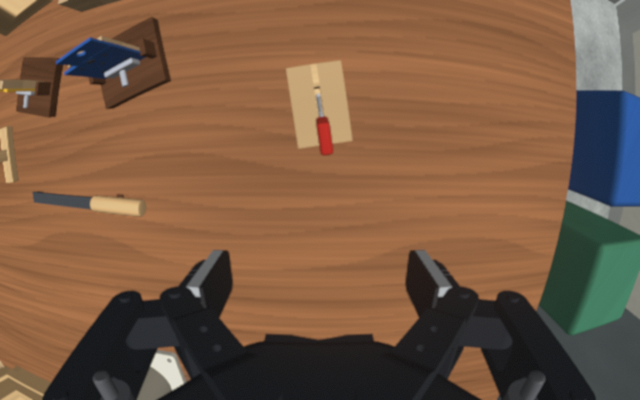

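Wrist view: red grip at (324,136), block corners at (287,69), (341,61), (352,140), (298,150), so a yaw of about 8°. Hole spot near (83,54).

```bash
python3 - <<'E'
from h import *
import pickle
im=cv2.imread('pics/w1.png')[:,:,::-1].copy(); c=pickle.load(open('pics/w1.pkl','rb'))
h=hsv(im); print(h[100,300],h[130,340],h[100,270],h[136,324],h[120,323])
m=((h[...,2]>180)&(h[...,1]<140)).astype(np.uint8); m[:, :270]=0; m[:,370:]=0; m[:45]=0; m[170:]=0
m=cv2.morphologyEx(m|red(im).astype(np.uint8),cv2.MORPH_CLOSE,np.ones((7,7)))
b=max(blobs(m),key=lambda b:b[0][4]); print(b[0])
cn,_=cv2.findContours(b[2].astype(np.uint8),0,2)
for z in (.063,):
    P=np.array([onz('wrist',p[0],z,c)[:2] for p in cn[0]],np.float32); r=cv2.minAreaRect(P*1000); print(r); print(cv2.boxPoints(r))
# red blob top face / bright part
rm=red(im); pts=np.argwhere(rm)[:,::-1]
for z in (.135,.099):
    P=np.array([onz('wrist',p,z,c)[:2] for p in pts],np.float32)*1000; print(z,cv2.minAreaRect(P),P.min(0),P.max(0))
crop=cv2.resize(im[45:170,20:370],None,fx=2.2,fy=2.2,interpolation=2); cv2.imwrite('pics/w1c.png',crop[:,:,::-1])
print(h[119:156,324,2], h[119:156,324,1])
E
```

```text
[ 18 101 197] [ 17 103 199] [ 13 139 150] [  2 200 186] [  2 189 128]
[287, 60, 65, 95, 4558]
((516.944580078125, -370.0974426269531), (101.61058807373047, 59.796085357666016), 8.0297212600708)
[[ 462.46106 -347.58936]
 [ 470.81372 -406.7992 ]
 [ 571.4281  -392.60553]
 [ 563.07544 -333.3957 ]]
0.135 ((490.7272644042969, -374.3223571777344), (30.775846481323242, 9.2715482711792), 7.7598557472229) [ 475.1402  -379.97803] [ 505.615   -368.67523]
0.099 ((488.4158935546875, -374.9446105957031), (34.906700134277344, 10.515978813171387), 7.759834289550781) [ 470.73663 -381.3594 ] [ 505.30188 -368.53952]
[128 129 131 144 168 183 189 189 188 188 187 188 187 187 187 187 187 186
 186 186 186 185 186 185 185 185 185 185 184 185 183 183 183 179 168 149
 141] [195 196 195 195 197 199 200 198 198 199 199 198 199 199 198 199 199 200
 199 199 199 200 197 200 198 200 197 200 201 200 201 201 201 201 199 192
 163]
```

View pics/w1c.png

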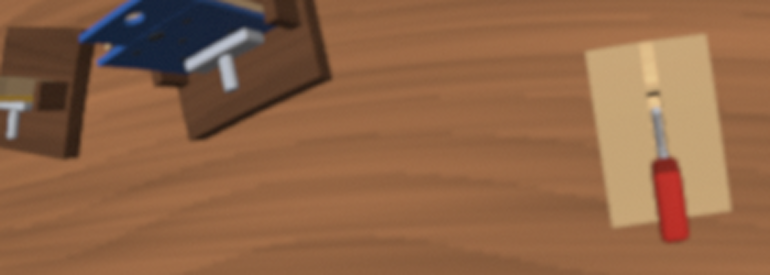

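Block yaw is 8.0° (width 59.8 mm against 60 given). The grip top centre is near (0.4895, -0.3743), which lies on the slot's centre line. Descending to grasp.

```bash
echo '{"plan":[[0, 0, -0.14, 0.0498, 0.004, 0, 0.085], [0, 0, -0.14, 0.0498, 0.004, 0.03, 0.085], [0, 0, -0.14, 0.0498, 0.004, 0.08, 0.085], [0, 0, -0.14, 0.0498, 0.004, 0.13, 0.085], [0, 0, -0.14, 0.0498, 0.004, 0.1585, 0.085], [0, 0, -0.14, 0.0498, 0.004, 0.1585, 0.04], [0, 0, -0.14, 0.0498, 0.004, 0.1585, 0.025], [0, 0, -0.14, 0.0498, 0.004, 0.1585, 0.025]]}' | python3 jog.py
python3 - <<'E'
from h import *
im=bot.camera('wrist'); cv2.imwrite('pics/w2.png',im[150:350,170:470,::-1].repeat(2,0).repeat(2,1))
E
```

```text
clock: 2.15
eef_pos: [0.4908, -0.3759, 0.1052]
tool_rot: [0.998, 0.069, 0.002, 0.001]
ft_force: [0.8, -0.1, 0.7]
grip_width: 0.0319
grasp_force: 0.0
```

View pics/w2.png

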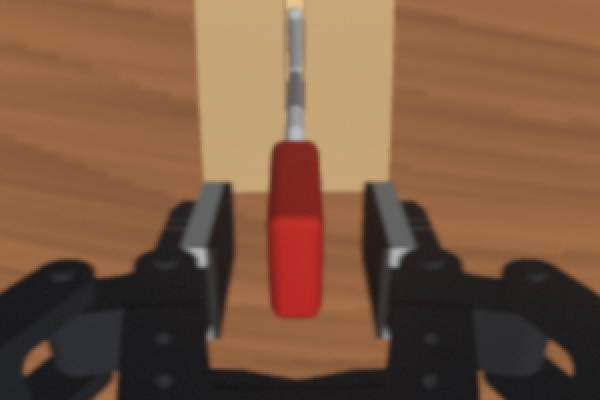

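The grip sits centred between the pads (grip at 296, gap centre at 298 in the crop), upright and aligned. Closing.

```bash
echo '{"plan":[[0, 0, 0, 0, 0, 0, 0.0], [0, 0, 0, 0, 0, 0, 0.0], [0, 0, 0, 0, 0, 0, 0.0], [0, 0, 0, 0, 0, 0, 0.0]]}' | python3 jog.py
```

```text
clock: 2.7
eef_pos: [0.4907, -0.3752, 0.1042]
tool_rot: [0.998, 0.07, 0.001, 0.001]
ft_force: [-0.9, -0.1, 6.5]
grip_width: 0.011
grasp_force: 60.2
```

```bash
echo '{"plan":[[0, 0, 0, 0, 0, -0.01, 0], [0, 0, 0, 0, 0, -0.03, 0], [0, 0, 0, 0, 0, -0.06, 0], [0, 0, 0, 0, 0, -0.09, 0], [0, 0, 0, 0, 0, -0.1, 0], [0, 0, 0, 0, 0, -0.1, 0]]}' | python3 jog.py
python3 - <<'E'
from h import *
im=bot.camera('scene'); cv2.imwrite('pics/s2.png',im[90:200,200:330,::-1].repeat(4,0).repeat(4,1))
c=bot.calibration('wrist');o=bot.get_obs();print(o['eef_pos'],o['ft_force'])
E
```

```text
clock: 3.45
eef_pos: [0.4901, -0.3746, 0.203]
tool_rot: [0.998, 0.07, 0.0, 0.0]
ft_force: [0.2, 0.8, -0.6]
grip_width: 0.0108
grasp_force: 59.4
[ 0.48954769 -0.3743019   0.20188833] [ 0.01209743 -0.43274042 -0.33506215]
```

```bash
echo '{"plan":[[0, 0, 0, -0.006, -0.05, -0.006, 0], [0, 0, 0, -0.012, -0.1, -0.012, 0], [0, 0, 0, -0.018, -0.15, -0.018, 0], [0, 0, 0, -0.024, -0.2, -0.018, 0], [0, 0, 0, -0.0255, -0.25, -0.018, 0], [0, 0, 0, -0.0255, -0.25, -0.018, 0], [0, 0, 0, -0.0255, -0.25, -0.018, 0]]}' | python3 jog.py
python3 - <<'E'
from h import *
import pickle
c=bot.calibration('wrist'); im=bot.camera('wrist'); pickle.dump(c,open('pics/w3.pkl','wb'))
cv2.imwrite('pics/w3.png',im[:,:,::-1]); print(proj('wrist',np.array([.6035,-.108,.131]),c))
for s,ce,m in blobs(blue(im),100): print(s,ce)
print(bot.get_obs()['eef_pos'])
cv2.imwrite('pics/w3c.png',cv2.resize(im[0:230,200:440,::-1],None,fx=2.5,fy=2.5,interpolation=2))
E
```

```text
clock: 4.38
eef_pos: [0.4296, -0.1307, 0.22]
tool_rot: [0.998, 0.07, -0.001, -0.0]
ft_force: [-0.0, -0.4, -1.0]
grip_width: 0.0108
grasp_force: 59.4
[322.64792555 -17.61005616]
[264, 0, 93, 27, 1595] [310.7, 10.4]
[ 0.42982671 -0.13120571  0.22011777]
```

View pics/w3c.png

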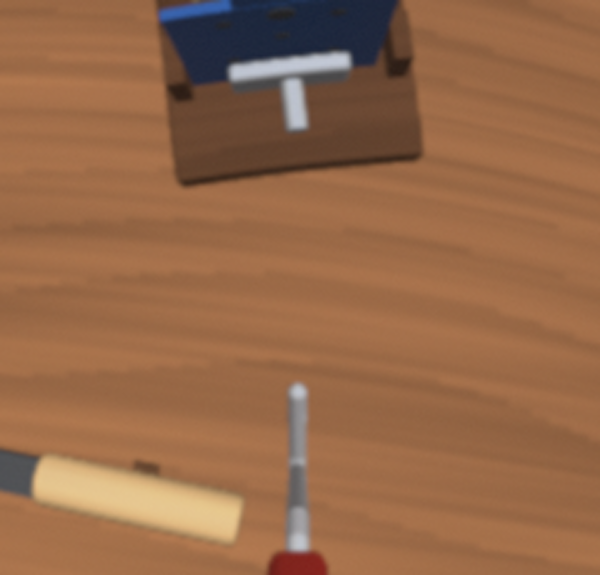

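Template's top is just out of view. The held hook's prong tip is at about (319,155), aligned with the image axis, so the hook is straight in the grip. I'll pitch the camera forward for a proper look at the hole.

```bash
echo '{"plan":[[0, 0.18, 0, 0, 0, 0, 0], [0, 0.35, 0, 0, 0, 0, 0], [0, 0.35, 0, 0, 0, 0, 0], [0, 0.35, 0, 0, 0, 0, 0]]}' | python3 jog.py
python3 - <<'E'
from h import *
import pickle
c=bot.calibration('wrist'); im=bot.camera('wrist'); pickle.dump(c,open('pics/w4.pkl','wb'))
cv2.imwrite('pics/w4.png',im[:,:,::-1]); print(proj('wrist',np.array([.6035,-.108,.131]),c))
print(bot.get_obs()['eef_pos'])
c3=pickle.load(open('pics/w3.pkl','rb')); print('tip',onz('wrist',(319.2,155.2),.1585,c3))
cv2.imwrite('pics/w4c.png',cv2.resize(im[0:140,240:400,::-1],None,fx=4,fy=4,interpolation=2))
E
```

```text
clock: 4.92
eef_pos: [0.4311, -0.1321, 0.222]
tool_rot: [0.982, 0.068, 0.174, -0.011]
ft_force: [-0.1, 0.7, 0.2]
grip_width: 0.0108
grasp_force: 59.4
[319.65921093  49.10384053]
[ 0.43188374 -0.13201812  0.22232998]
tip [ 0.47170048 -0.12402409  0.1585    ]
```

View pics/w4c.png

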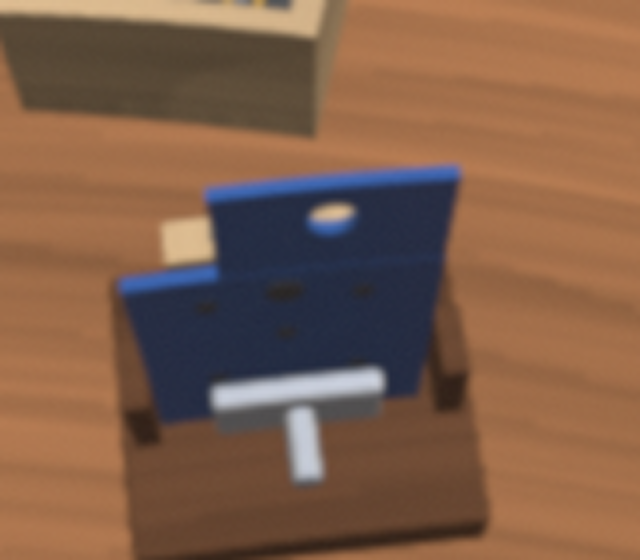

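Hole outline centre in the full image is about (322.6,54.6). The tab's front top corners are at (291.6,49.6) and (354.1,44.6), and the hole lies at the tab's middle.

```bash
python3 - <<'E'
from h import *
import pickle
c=pickle.load(open('pics/w4.pkl','rb')); c3=pickle.load(open('pics/w3.pkl','rb'))
H=onz('wrist',(322.6,54.6),.131,c); L=onz('wrist',(291.6,49.6),.145,c); Rr=onz('wrist',(354.1,44.6),.145,c)
B=[onz('wrist',((x+.5)/4-.5+240,(y+.5)/4-.5),.145,c) for x,y in ((207,188),(457,168))]
print('hole',H,'L',L,'R',Rr,'w',np.linalg.norm(L-Rr),'yaw',np.degrees(np.arctan2(Rr[0]-L[0],L[1]-Rr[1])),'mid',(L+Rr)/2,'back',B)
# body upper edge front corner left at z=.109; jaw
print('tri w scene',tri([ray('wrist',(322.6,54.6),c),ray('scene',(293,180.3))]))
o=np.array([.42983,-.13121,.22012]); T=Ro.from_quat([.998,.07,-.001,0])
for n,uv,z in (('tip',(319.2,155.2),.0197),('gripfront',(318.5,219.6),.076)):
  for k in (.081,.075,.088):
    print(n,k,T.inv().apply(onz('wrist',uv,.22012-k+z,c3)-o).round(4))
for nm,p in (('tip',[.0286,0,.0197]),('root',[.004,0,.0025]),('gf',[.015,0,.076]),('sh',[.014,0,.062]),('gb',[.015,0,.112])):
    print(nm,proj('wrist',o+T.apply([p[0],0,.081-p[2]]),c3))
E
```

```text
hole [ 0.5977809  -0.11148436  0.131     ] L [ 0.59113573 -0.08514256  0.145     ] R [ 0.60430658 -0.13824572  0.145     ] w 0.0547121266198723 yaw 13.929632680574345 mid [ 0.59772116 -0.11169414  0.145     ] back [array([ 0.59427361, -0.08439828,  0.145     ]), array([ 0.60754059, -0.13774311,  0.145     ])]
tri w scene (array([ 0.60010538, -0.11144943,  0.12752216]), [np.float64(0.27421621094083215), np.float64(0.27421621094073984)])
tip 0.081 [ 0.0426 -0.0013  0.0612]
tip 0.075 [ 0.0434 -0.0013  0.0552]
tip 0.088 [ 0.0418 -0.0013  0.0682]
gripfront 0.081 [ 0.0171 -0.0016  0.005 ]
gripfront 0.075 [ 0.0192 -0.0016 -0.001 ]
gripfront 0.088 [ 0.0147 -0.0016  0.012 ]
tip [321.06063176 175.95416945]
root [320.81556221 204.11371829]
gf [321.7287597  223.51644929]
sh [321.50204835 216.65300715]
gb [322.49902557 253.97082184]
```

View pics/w3.png

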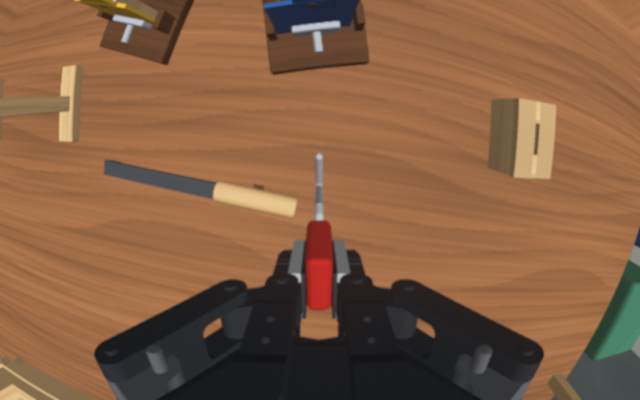

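Full view: the tip at (319,155) is 20 px further ahead than an upright hook would give (176), so the hook is pitched in the grip. I'll work out that pitch from marked points on the held hook.

```bash
python3 - <<'E'
from h import *
import pickle
from scipy.optimize import least_squares
im=cv2.imread('pics/w3.png')[:,:,::-1]; h=hsv(im.copy()); c3=pickle.load(open('pics/w3.pkl','rb'))
print(h[150:226:1,319,2].tolist()); print(h[216:316,319,2].tolist(), h[216:316,319,1].tolist())
E
```

```text
[155, 156, 157, 164, 177, 197, 205, 203, 189, 169, 151, 144, 143, 143, 143, 144, 144, 144, 144, 143, 144, 144, 144, 144, 143, 143, 143, 142, 143, 142, 143, 142, 146, 158, 162, 146, 122, 109, 106, 105, 106, 105, 104, 106, 105, 105, 106, 105, 105, 105, 105, 107, 123, 149, 162, 163, 163, 162, 163, 163, 162, 163, 168, 181, 194, 200, 201, 203, 201, 184, 157, 135, 130, 128, 128, 128]
[201, 203, 201, 184, 157, 135, 130, 128, 128, 128, 130, 129, 130, 130, 131, 130, 130, 130, 131, 130, 130, 132, 132, 131, 131, 131, 131, 131, 132, 132, 131, 131, 132, 132, 133, 132, 132, 132, 133, 132, 135, 142, 155, 169, 182, 193, 198, 199, 199, 195, 194, 192, 192, 192, 192, 191, 191, 192, 192, 192, 192, 192, 192, 193, 192, 193, 192, 192, 193, 193, 193, 191, 192, 192, 192, 191, 192, 191, 193, 191, 192, 192, 191, 191, 191, 191, 191, 190, 191, 191, 191, 187, 173, 154, 143, 143, 147, 151, 155, 158] [11, 14, 13, 8, 42, 115, 178, 195, 197, 195, 194, 198, 196, 194, 193, 196, 196, 196, 195, 198, 198, 197, 195, 199, 199, 199, 200, 199, 201, 199, 200, 200, 197, 197, 197, 199, 201, 199, 199, 201, 196, 199, 199, 199, 199, 200, 202, 200, 200, 203, 202, 202, 203, 203, 202, 204, 203, 202, 202, 202, 202, 203, 201, 202, 203, 202, 202, 203, 203, 202, 200, 206, 203, 205, 205, 203, 203, 203, 201, 204, 203, 202, 203, 204, 204, 203, 206, 204, 203, 204, 204, 206, 200, 182, 159, 144, 142, 142, 140, 140]
```

```bash
cat > fit.py <<'E'
from h import *
from scipy.optimize import least_squares
# hook frame -> tool frame: origin (x0,y0,z0) pitch th (+ = bottom swings to tool +x)
def h2t(q,p): 
    x0,z0,th=q; px,pz=p[0],p[-1]-.094
    return np.array([x0+px*np.cos(th)-pz*np.sin(th),0,z0-pz*np.cos(th)-px*np.sin(th)])  # pivot: grip centre
def fit(c,o,T,rows):
    f=lambda q:[proj('wrist',o+T.apply(h2t(q,p)),c)[1]-r for p,r in rows]
    s=least_squares(f,[0,-.013,0],x_scale=[.01,.01,.1]); return s.x,s.fun
E
python3 - <<'E'
from fit import *
import pickle
c3=pickle.load(open('pics/w3.pkl','rb'))
o=np.array([.42983,-.13121,.22012]); T=Ro.from_quat([.998,.07,-.001,0])
P=[((.0307,.0212),154),((.015,.076),220.5),((.015,.112),258.5),((-.015,.112),308.5)]
q,r=fit(c3,o,T,P); print(q,np.degrees(q[2]),r)
for n,p in (('tip',(.0286,.0197)),('throat',(.0065,.0043)),('orig',(0,0)),('crown',(0,.076)),('shank',(.014,.062))): print(n,h2t(q,p), proj('wrist',o+T.apply(h2t(q,p)),c3))
im=bot.camera('scene'); print(proj('scene',bot.get_obs()['eef_pos'])); cv2.imwrite('pics/s3.png',im[:,:,::-1])
c=bot.calibration('scene'); print('cam',-np.array(c['R']).T@c['t'])
x,y=proj('scene',bot.get_obs()['eef_pos']).astype(int)
cv2.imwrite('pics/s3c.png',cv2.resize(im[y-40:y+60,x-50:x+50,::-1],None,fx=5,fy=5,interpolation=2))
E
```

```text
[-0.00205965 -0.0039147   0.19936729] 11.422904490868081 [ 1.43803076 -2.87118897  1.53419398 -0.10102915]
tip [0.0406889  0.         0.06324937] [321.08271414 157.6961868 ]
throat [0.02207661 0.         0.08272121] [320.8432939  179.12683606]
orig [0.01655697 0.         0.08822336] [320.78213651 184.77484893]
crown [0.00150523 0.         0.01372876] [321.49137977 241.32128995]
shank [0.01800061 0.         0.02467876] [321.44617332 206.73784583]
[331.2539264  117.87307125]
cam [1.23412322 0.5769714  0.79171408]
```

View pics/s3c.png

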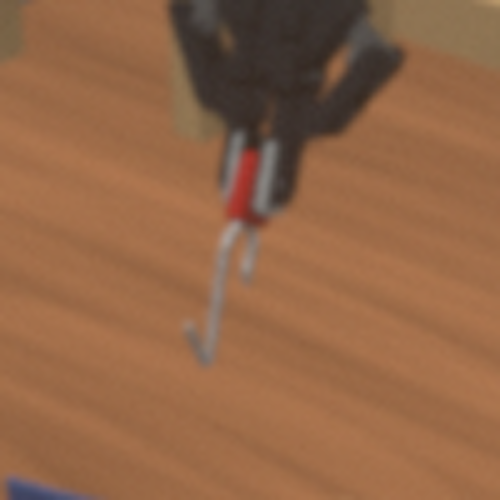

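The hook hangs pitched in the jaws with its bottom forward: tip at crop (189,326), bend at (206,358), bow's free end at (247,280). I'll combine both views for the pitch.

```bash
python3 - <<'E'
from fit import *
import pickle
c3=pickle.load(open('pics/w3.pkl','rb')); cs=bot.calibration('scene')
o3=np.array([.42983,-.13121,.22012]); T3=Ro.from_quat([.998,.07,-.001,0])
ob=bot.get_obs(); o4=ob['eef_pos']; T4=Ro.from_quat(ob['tool_rot'])
W=[((.0307,.0212),154),((.015,.076),220.5),((.015,.112),258.5),((-.015,.112),308.5)]
S=[((.0286,.0197),(189,326)),((.002,.0025),(206,358)),((-.0175,.047),(247,280))]
S=[(p,((u+.5)/5-.5+281,(v+.5)/5-.5+77)) for p,(u,v) in S]
def f(q,wS=2):
    r=[proj('wrist',o3+T3.apply(h2t(q[:3],p)),c3)[1]-k for p,k in W]
    for p,k in S: r+=list(wS*(proj('scene',o4+T4.apply(h2t(q[:3],p)+[0,q[5],0]),cs)+q[3:5]-k))
    return r+[q[3]*.5,q[4]*.5,q[5]*1000]
for w in (0.01,2,5):
    s=least_squares(f,[0,-.013,.1,0,0,0],x_scale=[.01,.01,.1,1,1,.01],args=(w,)); print(w,s.x.round(4),np.degrees(s.x[2]).round(2),np.round(s.fun,1))
E
```

```text
0.01 [-0.0021 -0.0039  0.1994 -0.0002 -0.0025  0.    ] 11.42 [ 1.4 -2.9  1.5 -0.1  0.   0.   0.   0.   0.   0.  -0.  -0.   0. ]
2 [-1.7000e-03 -4.8000e-03  1.9430e-01 -1.9970e-01 -1.7678e+00  1.0000e-04] 11.13 [ 1.5 -3.   1.3  0.2  0.1 -0.6 -0.   0.8 -0.  -0.  -0.1 -0.9  0.1]
5 [-1.4000e-03 -5.2000e-03  1.8840e-01 -2.5890e-01 -1.6508e+00  1.0000e-04] 10.79 [ 1.8 -3.   1.   0.4  0.1 -1.4  0.   1.9 -0.1 -0.4 -0.1 -0.8  0.1]
```

```bash
cat >> fit.py <<'E'
Q=np.array([-.0016,-.005,.192]); TIP=(.0286,.0197)
def target(yaw,pitch): return Ro.from_euler('z',yaw)*Ro.from_matrix(np.diag([1.,-1,-1]))*Ro.from_euler('y',pitch)
def rel(Rt,pt):
    ob=bot.get_obs(); T=Ro.from_quat(ob['tool_rot'])
    print('rv',(T.inv()*Rt).as_rotvec().round(4),'d',T.inv().apply(pt-ob['eef_pos']).round(4))
E
python3 - <<'E'
from fit import *
Rt=target(.243,-.19); H=np.array([.5978,-.1115,.131]); n=np.array([.971,.24,0])
tip=H-.03*n; tip[2]=.112
pt=tip-Rt.apply(h2t(Q,TIP)); print(pt,Rt.apply(h2t(Q,TIP))); rel(Rt,pt); print(bot.get_obs()['ft_force'])
E
```

```text
[ 0.54137457 -0.1254665   0.18103046] [ 0.02729543  0.0067665  -0.06903046]
rv [ 0.0099 -0.5407 -0.1043] d [0.0882 0.0089 0.0763]
[ 0.78127569  0.01333686 -0.2322317 ]
```

```bash
echo '{"plan":[[0.003, -0.18, -0.035, 0, 0, 0, 0], [0.006, -0.36, -0.07, 0.02, 0.002, 0.02, 0], [0.01, -0.541, -0.104, 0.04, 0.004, 0.04, 0], [0.01, -0.541, -0.104, 0.06, 0.006, 0.055, 0], [0.01, -0.541, -0.104, 0.088, 0.009, 0.076, 0], [0.01, -0.541, -0.104, 0.088, 0.009, 0.076, 0], [0.01, -0.541, -0.104, 0.088, 0.009, 0.076, 0]]}' | python3 jog.py
python3 - <<'E'
from fit import *
import pickle
c=bot.calibration('wrist'); im=bot.camera('wrist'); pickle.dump(c,open('pics/w5.pkl','wb'))
sc=bot.camera('scene')
cv2.imwrite('pics/w5.png',im[:,:,::-1]); cv2.imwrite('pics/s5.png',sc[:,:,::-1])
ob=bot.get_obs();o=ob['eef_pos'];T=Ro.from_quat(ob['tool_rot']); tip=o+T.apply(h2t(Q,TIP)); H=np.array([.5978,-.1115,.131])
print(o,tip,'w',proj('wrist',tip,c),proj('wrist',H,c),'s',proj('scene',tip),proj('scene',H))
a=cv2.resize(im[60:200,230:410],None,fx=3,fy=3,interpolation=2); b=cv2.resize(sc[140:220,240:340],None,fx=5,fy=5,interpolation=2)
b=cv2.resize(sc[150:206,260:308],None,fx=5,fy=7.5,interpolation=2)[:420]
cv2.imwrite('pics/p5.png',np.hstack([a,b])[:,:,::-1]); print(a.shape,b.shape)
E
```

```text
clock: 5.9
eef_pos: [0.5395, -0.1242, 0.1792]
tool_rot: [0.988, 0.121, -0.095, 0.011]
ft_force: [-1.3, 0.0, -1.6]
grip_width: 0.0109
grasp_force: 59.4
[ 0.53881895 -0.12443752  0.18024547] [ 0.56603599 -0.11759652  0.1111914 ] w [320.65958461 159.57102694] [324.00735539 117.58268377] s [301.31927371 178.63516129] [293.66471217 178.74385436]
(420, 540, 3) (420, 240, 3)
```

View pics/p5.png

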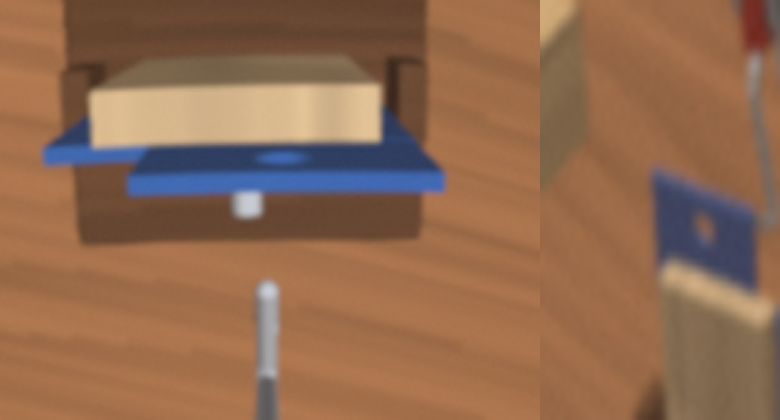

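Wrist: tip at (318.7,156.3), far-side hole at (324.3,112.3), tab edge level, so the yaw is right. Scene: hole at (293,180.4), bend near (305.7,179.3). I've used up the picture views, so from here I go by numbers, tying the scene bias to the hole's known height.

```bash
python3 - <<'E'
from fit import *
import pickle
cs=bot.calibration('scene'); C={k:pickle.load(open(f'pics/w{k}.pkl','rb')) for k in (3,4,5)}
ob=bot.get_obs(); P={3:(np.array([.42983,-.13121,.22012]),Ro.from_quat([.998,.07,-.001,0])),4:(np.array([.43188,-.13202,.22233]),Ro.from_quat([.982,.068,.174,-.011])),5:(ob['eef_pos'],Ro.from_quat(ob['tool_rot']))}
H=np.array([.5978,-.1115,.131]); hs=np.array([293.,180.35]); bias=hs-proj('scene',H,cs); print('bias',bias)
S=[(4,p,((u+.5)/5-.5+281,(v+.5)/5-.5+77)) for p,(u,v) in [((.0286,.0197),(189,326)),((.002,.0025),(206,358)),((-.0175,.047),(247,280))]]
S+=[(5,(.002,.0025),((228+.5)/5-.5+260,(220.5)/7.5-.5+150))]
def w(k,q,p): o,T=P[k]; return o+T.apply(h2t(q[:3],p)+[0,q[3],0])
def f(q):
    r=[]
    for k,p,uv in S: r+=list(2*(proj('scene',w(k,q,p),cs)+bias-uv))
    for k,uv in ((3,(319.2,155.8)),(5,(318.7,156.3))): r+=list(proj('wrist',w(k,q,(.0286,.0197)),C[k])-uv)
    r+=[.5*(proj('wrist',w(3,q,p),C[3])[1]-v) for p,v in (((.015,.112),258.5),((-.015,.112),308.5))]
    return r
s=least_squares(f,[0,-.013,.1,0],x_scale=[.01,.01,.1,.01]); q=s.x; print(q.round(4),np.round(s.fun,1))
tip=w(5,q,(.0286,.0197)); print('tip',tip,'throat',w(5,q,(.0065,.0043)))
hb=onz('wrist',(324.3,112.3),.131,C[5]); print('hole from w5',hb)
n=np.array([.971,.24,0]); l=np.array([-.24,.971,0])
for h in (H,hb): print('along',(h-tip)@n,'left',(h-tip)@l,'up',h[2]-tip[2])
tw=onz('wrist',(318.7,156.3),tip[2],C[5]); print('tip ray',tw)
# front top edge of tab in w5 at z .145
print([onz('wrist',(230+(u+.5)/3-.5,60+(v+.5)/3-.5),.145,C[5]) for u,v in ((128,193),(444,189),(134,176),(440,172))])
# direct red measurement of grip in w5
E
```

```text
bias [-0.66471217  1.60614564]
[ 0.0034 -0.0145  0.1629 -0.0012] [-0.3  0.1 -0.   1.1 -0.3 -0.3  0.9 -0.6  0.1 -1.   0.1  0.3 -0.6  1.7]
tip [ 0.57019311 -0.11532703  0.11871189] throat [ 0.54832968 -0.12072916  0.10393429]
hole from w5 [ 0.60083877 -0.11089817  0.131     ]
along 0.0277247793993525 left -0.002909610198935437 up 0.01228810863907985
along 0.030819867778117453 left -0.003054537855273257 up 0.01228810863907985
tip ray [ 0.57036295 -0.11519703  0.11871189]
[array([ 0.59070892, -0.08482787,  0.145     ]), array([ 0.6051854 , -0.13890206,  0.145     ]), array([ 0.59397911, -0.08525302,  0.145     ]), array([ 0.60795547, -0.1372944 ,  0.145     ])]
```

```bash
cat >> fit.py <<'E'
Q=np.array([.0034,-.0145,.163]); Y0=-.0012
n=np.array([.971,.24,0]); l=np.array([-.24,.971,0]); up=np.array([0,0,1.])
def at(p):
    ob=bot.get_obs(); return ob['eef_pos']+Ro.from_quat(ob['tool_rot']).apply(h2t(Q,p)+[0,Y0,0])
def d(*v):
    T=Ro.from_quat(bot.get_obs()['tool_rot'])
    for a,b,c in v: print((a,b,c),T.inv().apply(a*n+b*l+c*up).round(4))
E
python3 - <<'E'
from fit import *
T=Ro.from_quat(bot.get_obs()['tool_rot']); print(T.as_matrix().round(3), at(TIP), bot.get_obs()['ft_force'])
e=np.array([np.cos(-.027+np.radians(35)),0,np.sin(-.027+np.radians(35))]);print(e)
# prong dir in world
v=at(TIP)-at((.004,.0025)); print('prong',v/np.linalg.norm(v))
d((0,-.003,-.007),(.012,-.003,-.007+.008),(.022,-.003,-.007+.0146),(.0445,-.003,.0222),(.01,0,.0066))
E
```

```text
[[ 0.953  0.241 -0.184]
 [ 0.237 -0.971 -0.044]
 [-0.19  -0.001 -0.982]] [ 0.57016162 -0.11534715  0.11877149] [-0.98141608 -0.97932769  0.12313644]
[0.83433816 0.         0.55125296]
prong [0.81079668 0.20033349 0.54997748]
(0, -0.003, -0.007) [0.0013 0.003  0.0069]
(0.012, -0.003, 0.001) [ 0.0116  0.003  -0.0033]
(0.022, -0.003, 0.0076) [ 0.0202  0.003  -0.0116]
(0.0445, -0.003, 0.0222) [ 0.0395  0.003  -0.0302]
(0.01, 0, 0.0066) [ 0.0086 -0.     -0.0084]
```

Shift and lower, then advance until the tip is just before the tab.

```bash
echo '{"plan":[[0, 0, 0, 0.0013, 0.003, 0.007, 0], [0, 0, 0, 0.0065, 0.003, 0.002, 0], [0, 0, 0, 0.0116, 0.003, -0.0033, 0], [0, 0, 0, 0.0160, 0.003, -0.0075, 0], [0, 0, 0, 0.0185, 0.003, -0.0100, 0], [0, 0, 0, 0.0185, 0.003, -0.0100, 0], [0, 0, 0, 0.0185, 0.003, -0.0100, 0]]}' | python3 jog.py
python3 - <<'E'
from fit import *
import pickle
c=bot.calibration('wrist'); im=bot.camera('wrist'); pickle.dump(c,open('pics/w6.pkl','wb')); cv2.imwrite('pics/w6.png',im[:,:,::-1])
sc=bot.camera('scene'); cv2.imwrite('pics/s6.png',sc[:,:,::-1])
t=at(TIP); H=np.array([.5978,-.1115,.131]); print('tip',t,'to mid',(H+.0018*n-t)@n,(H-t)@l,.131-t[2], bot.get_obs()['ft_force'])
print('pred tip',proj('wrist',t,c),'hole back',proj('wrist',H+.0036*n,c))
h=hsv(im)
r0=int(proj('wrist',t,c)[1]); 
for r in range(r0-22,r0+14,2): print(r,' '.join(f'{a:02x}' + ('b' if 105<b<128 and s>110 else '.') for a,b,s in zip(h[r,300:345,2],h[r,300:345,0],h[r,300:345,1])))
E
```

```text
clock: 6.88
eef_pos: [0.5588, -0.1225, 0.1857]
tool_rot: [0.988, 0.121, -0.095, 0.011]
ft_force: [0.5, 0.1, -1.0]
grip_width: 0.0113
grasp_force: 59.4
tip [ 0.59002941 -0.1134187   0.12424401] to mid 0.009806524344325825 -1.8824386984624651e-06 0.006755994929411813 [-0.30116777  0.22773548 -0.74493785]
pred tip [318.69054557 155.39905618] hole back [318.68858561 140.71954681]
133 be. bf. be. bf. bf. be. c0. c1. c1. c2. c3. c3. c3. c4. c3. c3. c2. c0. ba. b8. b7. b8. b9. bc. be. c0. bf. bd. b8. b5. b2. b2. af. ae. ae. ae. b0. b0. b0. b0. b2. b6. b9. bb. be.
135 6a. 6b. 6a. 6c. 6a. 6a. 6b. 6b. 6a. 6b. 6a. 6a. 6a. 69. 69. 6a. 6a. 6a. 68. 69. 68. 67. 69. 68. 69. 6a. 68. 68. 67. 67. 67. 66. 66. 66. 67. 66. 66. 66. 66. 65. 64. 65. 66. 65. 66.
137 64b 63b 64b 62b 63b 63b 63b 63b 62b 63b 63b 63b 61b 63b 62b 63b 64b 64b 64b 65b 65b 64b 65b 65b 65b 65b 64b 64b 63b 64b 63b 63b 63b 62b 64b 62b 62b 62b 63b 62b 62b 61b 62b 63b 61b
139 64b 63b 63b 62b 63b 63b 63b 62b 61b 62b 67b 6eb 78b 7fb 87b 90b 97b 9ab 9bb 99b 97b 94b 90b 8ab 80b 78b 71b 6ab 65b 64b 63b 64b 63b 64b 64b 63b 63b 62b 64b 62b 62b 6
[... 1890 characters left out ...]
 a9. a8. a9. a8. a8. a5. 9a. 8b. 85. 93. a2. aa. ab. a7. a5. a5. a6. a6. a6. a6. a6. a4. a5. a4. a4. a4. a5. a4. a4. a4. a4. a7. a6. a8. a9. aa. ab.
163 af. af. ae. af. ae. af. ae. ad. ac. ac. ac. ac. ab. a7. 9b. 8a. 85. 93. a1. a8. ab. a6. a5. a7. a6. a7. a7. a7. a6. a6. a6. a6. a6. a5. a5. a5. a5. a6. a5. a6. a5. a5. a4. a5. a5.
165 ad. ae. ae. ae. ae. af. ae. af. ae. ae. af. ae. ae. a9. 9b. 88. 83. 92. a1. aa. ab. a6. a6. a8. aa. aa. a9. a9. a9. a8. a8. a7. a6. a7. a7. a6. a7. a7. a6. a7. a7. a7. a7. a7. a7.
167 aa. aa. ab. ab. ab. ab. ac. ad. ad. ae. ad. ae. ae. ac. a0. 8f. 86. 91. a0. a9. ac. aa. aa. ab. ad. ad. ad. ac. ab. ac. ab. aa. ab. aa. a9. a9. a8. a9. a8. a7. a7. a7. a8. a8. a6.
```

Tip at column 319 and hole at column 318–319: well aligned. Advancing along the prong.

```bash
echo '{"plan":[[0, 0, 0, 0.0035, 0, -0.0034, 0], [0, 0, 0, 0.007, 0, -0.0068, 0], [0, 0, 0, 0.010, 0, -0.0098, 0], [0, 0, 0, 0.013, 0, -0.0127, 0], [0, 0, 0, 0.013, 0, -0.0127, 0]]}' | python3 jog.py
python3 - <<'E'
from fit import *
c=bot.calibration('wrist'); im=bot.camera('wrist'); cv2.imwrite('pics/w7.png',im[:,:,::-1])
t=at(TIP); H=np.array([.5978,-.1115,.131]); print('tip',t,'past mid',(t-H-.0018*n)@n,(H-t)@l,.131-t[2], bot.get_obs()['ft_force'])
print('pred tip',proj('wrist',t,c),'hole back',proj('wrist',H+.0036*n,c))
h=hsv(im); r0=int(proj('wrist',t,c)[1])
for r in range(r0-16,r0+20,2): print(r,' '.join(f'{a:02x}' + ('b' if 105<b<128 and s>110 else '.') for a,b,s in zip(h[r,306:332,2],h[r,306:332,0],h[r,306:332,1])))
E
```

```text
clock: 7.6
eef_pos: [0.5743, -0.1188, 0.1962]
tool_rot: [0.988, 0.121, -0.094, 0.011]
ft_force: [0.5, -0.1, 0.2]
grip_width: 0.0109
grasp_force: 59.5
tip [ 0.60548597 -0.10971927  0.13467759] past mid 0.006089657182717634 0.00011554691084717439 -0.003677592663922008 [-0.55148327 -0.22288579 -0.0373665 ]
pred tip [318.61517779 155.42444001] hole back [318.44310563 159.9011626 ]
139 d9. da. db. db. dc. dc. dd. dd. dd. dd. dd. dd. de. de. de. df. e1. e3. e4. e4. e2. df. dc. d9. d6. d4.
141 d9. da. db. db. dc. dc. dd. dd. dd. dd. dd. dd. dd. de. de. df. e0. e2. e3. e4. e2. df. dc. d9. d6. d5.
143 d9. da. db. db. dc. dc. dd. dd. dd. dc. dd. dd. de. de. de. df. e1. e2. e4. e4. e2. df. dc. d9. d6. d4.
145 d9. da. da. db. dc. dc. dd. dd. dd. dd. dd. dd. dd. dd. de. df. e1. e2. e4. e3. e2. df. dc. d9. d6. d5.
147 d9. d9. da. db. db. dc. dd. dd. dd. dd. dd. dd. dd. de. de. df. e1. e2. e4. e4. e2. df. dc. da. d7. d5.
149 da. da. da. dc. dc. dc. dd. dd. dd. dd. dd. dd. dd. dd. de. df. e1. e3. e4. e4. e2. e0. dd. da. d8. d5.
151 cb. cb. cd. ce. cf. cf. d0. d1. d0. d0. cf. ce. ce. cf. cf. d0. d5. 
[... 523 characters left out ...]
 aa. ac. a9. a2. 98. 8eb 83b 75b 6ab 64b 63b 64b 64b
163 63b 65b 62b 64b 67b 6eb 7bb 83b 84b 7d. 7d. 86. 91. 97. 97. 91. 86. 7b. 76b 70b 69b 66b 64b 64b 64b 63b
165 63b 63b 64b 63b 63b 63b 64b 65b 67b 66b 66b 68. 68. 69. 6a. 69. 65b 63b 65b 63b 63b 64b 62b 63b 62b 63b
167 77b 76b 76b 76b 76b 76b 77b 77b 76b 77b 79b 77b 77b 78b 77b 76b 78b 79b 7eb 7fb 7fb 7fb 7eb 7fb 7eb 7eb
169 a9b a9b abb aab aab abb abb abb abb abb acb adb acb acb acb abb aab aeb afb afb b0b afb afb aeb afb afb
171 b5b b5b b5b b6b b6b b5b b7b b6b b7b b7b b7b b7b b7b b7b b7b b6b b6b b7b b6b b6b b5b b3b b3b b3b b2b b2b
173 9d. 9c. 9d. 9b. 9d. 9d. 9d. 9d. 9e. a0. a5. ab. af. b2. b1. ad. a6. 9d. 9c. 9a. 94. 8e. 8c. 8e. 8d. 8d.
```

The prong now shows beyond the hole, with no contact force. Advance 11 mm more, then draw up.

```bash
echo '{"plan":[[0, 0, 0, 0.0035, 0, -0.0034, 0], [0, 0, 0, 0.007, 0, -0.0068, 0], [0, 0, 0, 0.0095, 0, -0.0092, 0], [0, 0, 0, 0.0095, 0, -0.0092, 0], [0, 0, 0, 0.0095, 0, -0.0092, 0]]}' | python3 jog.py; echo '{"plan":[[0, 0, 0, -0.0004, 0, -0.002, 0], [0, 0, 0, -0.0008, 0, -0.004, 0], [0, 0, 0, -0.0011, 0, -0.006, 0], [0, 0, 0, -0.0015, 0, -0.008, 0]]}' | python3 jog.py
```

```text
clock: 8.28
eef_pos: [0.5848, -0.1162, 0.2035]
tool_rot: [0.988, 0.121, -0.094, 0.011]
ft_force: [-0.1, -0.1, 1.4]
grip_width: 0.0111
grasp_force: 59.7
clock: 8.78
eef_pos: [0.5843, -0.1159, 0.2104]
tool_rot: [0.988, 0.121, -0.096, 0.01]
ft_force: [0.5, 0.9, -4.0]
grip_width: 0.0111
grasp_force: 58.8
```

```bash
echo '{"plan":[[0, 0, 0, -0.0006, 0, -0.003, 0], [0, 0, 0, -0.0012, 0, -0.006, 0], [0, 0, 0, -0.0017, 0, -0.009, 0], [0, 0, 0, -0.0023, 0, -0.012, 0]]}' | python3 jog.py; python3 - <<'E'
from fit import *
print(at(TIP)); t=at(TIP)
im=bot.camera('scene'); cv2.imwrite('pics/s8.png',im[:,:,::-1])
E
```

```text
clock: 9.28
eef_pos: [0.5846, -0.1162, 0.2237]
tool_rot: [0.988, 0.121, -0.095, 0.011]
ft_force: [0.5, -0.1, -5.3]
grip_width: 0.0108
grasp_force: 58.7
[ 0.61586595 -0.10710837  0.1621634 ]
```

Hooked: it is pulling with 5 N. Continuing up.

```bash
echo '{"plan":[[0, 0, 0, -0.0006, 0, -0.003, 0], [0, 0, 0, -0.0012, 0, -0.006, 0], [0, 0, 0, -0.0017, 0, -0.009, 0], [0, 0, 0, -0.0023, 0, -0.012, 0], [0, 0, 0, -0.0029, 0, -0.015, 0], [0, 0, 0, -0.0034, 0, -0.018, 0], [0, 0, 0, -0.004, 0, -0.021, 0]]}' | python3 jog.py; echo '{"plan":[[0, 0, 0, -0.002, 0, -0.01, 0], [0, 0, 0, -0.0039, 0, -0.02, 0], [0, 0, 0, -0.0058, 0, -0.03, 0], [0, 0, 0, -0.0077, 0, -0.04, 0], [0, 0, 0, -0.0097, 0, -0.05, 0], [0, 0, 0, -0.0116, 0, -0.06, 0], [0, 0, 0, -0.0135, 0, -0.07, 0], [0, 0, 0, -0.0155, 0, -0.08, 0], [0, 0, 0, -0.0174, 0, -0.09, 0], [0, 0, 0, -0.0194, 0, -0.1, 0]]}' | python3 jog.py
python3 - <<'E'
from fit import *
import pickle
im=bot.camera('scene'); cv2.imwrite('pics/s9.png',im[:,:,::-1]); tp=bot.camera('top'); cv2.imwrite('pics/t9.png',tp[:,:,::-1])
c=bot.calibration('wrist'); w=bot.camera('wrist'); cv2.imwrite('pics/w9.png',w[:,:,::-1]); pickle.dump(c,open('pics/w9.pkl','wb'))
print(bot.get_obs()['ft_force'],at(TIP),proj('scene',at(TIP)),proj('wrist',at(TIP),c))
h=hsv(im); m=(h[...,0]>108)&(h[...,0]<128)&(h[...,1]>90)&(h[...,2]>40); m[:140,:200]=0
for s,ce,_ in blobs(m,30): print('scene blue',s,ce)
for s,ce,_ in blobs(blue(tp),10): print('top blue',s,ce)
for s,ce,_ in blobs(blue(w),50): print('wrist blue',s,ce)
# yellow template, posts in top
for s,ce,_ in blobs((hsv(tp)[...,0]>20)&(hsv(tp)[...,0]<30)&(hsv(tp)[...,1]>180),8): print('yellow top',s,ce,onz('top',ce,.145))
# rail bar in scene/top: grey low saturation
for nm,I in (('scene',im),('top',tp)):
    g=(hsv(I)[...,1]<60)&(hsv(I)[...,2]>110)
    for s,ce,mm in blobs(g,30):
        if s[2]<150 and s[3]<80: print(nm,'grey',s,ce)
E
```

```text
clock: 10.2
eef_pos: [0.5847, -0.1164, 0.2456]
tool_rot: [0.988, 0.121, -0.095, 0.011]
ft_force: [-0.1, 0.7, -1.4]
grip_width: 0.0109
grasp_force: 59.1
clock: 11.45
eef_pos: [0.5846, -0.1164, 0.3474]
tool_rot: [0.988, 0.121, -0.095, 0.011]
ft_force: [0.7, -0.4, -1.3]
grip_width: 0.0108
grasp_force: 59.1
[ 0.38165351  0.54249116 -2.65503845] [ 0.61639425 -0.10737479  0.28588447] [284.59921414 126.21382607] [318.5210066  154.97622934]
scene blue [81, 140, 59, 23, 701] [103.1, 147.2]
wrist blue [264, 147, 95, 41, 2537] [318.0, 168.0]
wrist blue [571, 185, 64, 87, 1701] [597.1, 227.8]
wrist blue [0, 249, 10, 24, 102] [2.8, 262.6]
yellow top [273, 187, 24, 10, 64] [284.4, 190.6] [0.59376724 0.11393955 0.145     ]
scene grey [251, 0, 32, 5, 121] [265.8, 1.6]
scene grey [429, 45, 43, 57, 1303] [447.4, 75.0]
scene grey [411, 99, 80, 66, 2836] [452.2, 134.2]
scene grey [280, 121, 21, 8, 33] [289.9, 124.7]
scene grey [450, 184, 107, 49, 677] [504.1, 208.2]
scene grey [263, 252, 12, 9, 64] [268.7, 256.2]
scene grey [263, 259, 10, 9, 35] [267.2, 263.1]
scene grey [246, 271, 10, 9, 32] [250.5, 274.8]
scene grey [0, 382, 11, 18, 80] [4.0, 392.1]
top grey [322, 122, 11, 18, 65] [325.0, 129.2]
top grey [328, 130, 10, 5, 33] [332.4, 131.4]
top grey [328, 144, 14, 10, 78] [334.4, 148.3]
top grey [278, 192, 16, 12, 86] [285.4, 196.5]
top grey [154, 221, 78, 6, 374] [192.8, 223.4]
top grey [561, 264, 79, 25, 1454] [601.3, 274.9]
top grey [568, 354, 69, 30, 796] [597.0, 371.4]
```

The template is free and hanging on the hook (wrist blue blob at the hook, force about its weight). Now the rail.

```bash
python3 - <<'E'
from fit import *
for nm,b in (('scene',np.array([-.66,1.6])),('top',np.zeros(2))):
    im=cv2.imread(f"pics/{'s9' if nm=='scene' else 't9'}.png")[:,:,::-1].copy(); h=hsv(im)
    g=(h[...,1]<60)&(h[...,2]>110)
    for s,ce,m in blobs(g,300):
        if (nm=='scene' and s[0]==450) or (nm=='top' and s[0]==154):
            cols=np.arange(s[0],s[0]+s[2]); mid=np.array([np.flatnonzero(m[:,c]).mean() for c in cols])
            a,k=np.polyfit(cols,mid,1); e=[np.array([c,a*c+k]) for c in (cols[0]-.5,cols[-1]+.5)]
            for B in (0,1):
                p=[onz(nm,x-B*b,.221) for x in e]; v=p[1]-p[0]; v*=np.sign(v[1])
                print(nm,B,p[0].round(4),p[1].round(4),'len',np.linalg.norm(v).round(4),'mid',((p[0]+p[1])/2).round(4),'yaw',np.degrees(np.arctan2(-v[0],v[1])).round(2))
# top bias from block/hole: check tab top? hook block grip earlier at top
print('grip top0',onz('top',(445.6,226.1),.128))
E
```

```text
scene 0 [0.4975 0.2458 0.221 ] [0.4937 0.4607 0.221 ] len 0.215 mid [0.4956 0.3532 0.221 ] yaw 1.02
scene 1 [0.4918 0.244  0.221 ] [0.4886 0.46   0.221 ] len 0.216 mid [0.4902 0.352  0.221 ] yaw 0.84
top 0 [0.4887 0.4624 0.221 ] [0.4926 0.2507 0.221 ] len 0.2117 mid [0.4907 0.3566 0.221 ] yaw 1.07
top 1 [0.4887 0.4624 0.221 ] [0.4926 0.2507 0.221 ] len 0.2117 mid [0.4907 0.3566 0.221 ] yaw 1.07
grip top0 [ 0.48913366 -0.37270834  0.128     ]
```

```bash
python3 - <<'E'
from fit import *
ob=bot.get_obs(); T=Ro.from_quat(ob['tool_rot']); 
print('up.02',T.inv().apply([0,0,.02]).round(4),'trav',T.inv().apply([-.035,.47,.0]).round(4))
E
```

```text
up.02 [-0.0038 -0.     -0.0196] trav [ 0.0778 -0.4646 -0.0144]
```

```bash
echo '{"plan":[[0, 0, 0, -0.002, -0.003, -0.010, 0], [0, 0, 0, -0.002, -0.01, -0.020, 0], [0, 0, 0, -0.0005, -0.02, -0.0202, 0], [0, 0, 0, 0.002, -0.0345, -0.0207, 0], [0, 0, 0, 0.0045, -0.0495, -0.0211, 0], [0, 0, 0, 0.0073, -0.066, -0.0216, 0], [0, 0, 0, 0.0101, -0.083, -0.0222, 0], [0, 0, 0, 0.0129, -0.1, -0.0227, 0], [0, 0, 0, 0.0157, -0.1165, -0.0232, 0], [0, 0, 0, 0.0185, -0.133, -0.0237, 0]]}' | python3 jog.py; echo '{"plan":[[0, 0, 0, 0.0028, -0.0166, -0.0005, 0], [0, 0, 0, 0.0056, -0.0332, -0.001, 0], [0, 0, 0, 0.0084, -0.0498, -0.0015, 0], [0, 0, 0, 0.0111, -0.0664, -0.002, 0], [0, 0, 0, 0.0139, -0.083, -0.0025, 0], [0, 0, 0, 0.0167, -0.0996, -0.003, 0], [0, 0, 0, 0.0194, -0.1162, -0.0036, 0], [0, 0, 0, 0.0222, -0.1328, -0.0041, 0], [0, 0, 0, 0.025, -0.1494, -0.0046, 0], [0, 0, 0, 0.0278, -0.166, -0.0051, 0]]}' | python3 jog.py; echo '{"plan":[[0, 0, 0, 0.0028, -0.0166, -0.0005, 0], [0, 0, 0, 0.0056, -0.0332, -0.001, 0], [0, 0, 0, 0.0084, -0.0498, -0.0015, 0], [0, 0, 0, 0.0111, -0.0664, -0.002, 0], [0, 0, 0, 0.0139, -0.083, -0.0025, 0], [0, 0, 0, 0.0167, -0.0996, -0.003, 0], [0, 0, 0, 0.0194, -0.1162, -0.0036, 0], [0, 0, 0, 0.0222, -0.1328, -0.0041, 0], [0, 0, 0, 0.0245, -0.147, -0.0046, 0], [0, 0, 0, 0.026, -0.156, -0.005, 0]]}' | python3 jog.py
python3 - <<'E'
from fit import *
ob=bot.get_obs(); print(ob['eef_pos'],ob['joint_pos'].round(2))
Rt=target(.018,-.19); y=np.array([0,Y0,0])
crown=np.array([.4904+.055,.354,.30]); pt=crown-Rt.apply(h2t(Q,(0,.076))+y); print('pt',pt); rel(Rt,pt)
print('hook tilt',-.19+Q[2])
E
```

```text
clock: 12.85
eef_pos: [0.5746, 0.0193, 0.3667]
tool_rot: [0.988, 0.121, -0.095, 0.011]
ft_force: [0.2, 0.4, -1.8]
grip_width: 0.011
grasp_force: 59.3
clock: 14.1
eef_pos: [0.5673, 0.1689, 0.3667]
tool_rot: [0.986, 0.137, -0.096, 0.002]
ft_force: [-0.0, -0.9, -2.2]
grip_width: 0.0109
grasp_force: 59.3
clock: 15.35
eef_pos: [0.566, 0.2633, 0.3602]
tool_rot: [0.977, 0.19, -0.098, -0.027]
ft_force: [-0.5, 0.3, -1.9]
grip_width: 0.0111
grasp_force: 59.3
[0.56601821 0.26330983 0.36015667] [0.39 0.76 1.15 2.15 0.09 3.14]
pt [0.53983118 0.35269956 0.3043965 ]
rv [-0.0206  0.0099  0.3677] d [ 0.02   -0.0874  0.0612]
hook tilt -0.026999999999999996
```

Joints 4 and 6 reached their limits (J6 = J1 + π − yaw). A half-turned hook, with its shank on the robot's side and the approach from the robot's side, suits the rail much better. I back away the same way first.

```bash
python3 - <<'E'
from fit import *
T=Ro.from_quat(bot.get_obs()['tool_rot'])
for v in ([0,-.113,0],[-.146,-.113,0]): print(T.inv().apply(v).round(4))
print(T.as_matrix().round(3))
E
```

```text
[-0.0425  0.1047 -0.0017]
[-0.1751  0.0513  0.0279]
[[ 0.909  0.365 -0.202]
 [ 0.376 -0.927  0.015]
 [-0.182 -0.089 -0.979]]
```

```bash
echo '{"plan":[[0, 0, 0, -0.004, 0.01, 0, 0], [0, 0, 0, -0.01, 0.025, 0, 0], [0, 0, 0, -0.0165, 0.0405, -0.001, 0], [0, 0, 0, -0.023, 0.0565, -0.001, 0], [0, 0, 0, -0.0295, 0.0725, -0.001, 0], [0, 0, 0, -0.036, 0.0887, -0.0015, 0], [0, 0, 0, -0.0425, 0.1047, -0.0017, 0], [0, 0, 0, -0.0425, 0.1047, -0.0017, 0]]}' | python3 jog.py; python3 - <<'E'
from fit import *
ob=bot.get_obs(); T=Ro.from_quat(ob['tool_rot']); print(ob['joint_pos'].round(3),T.as_matrix().round(3))
rel(target(.243,-.19),np.array([.42,.15,.36]))
E
```

```text
clock: 16.35
eef_pos: [0.5661, 0.1483, 0.3607]
tool_rot: [0.977, 0.188, -0.098, -0.027]
ft_force: [0.4, 0.2, -2.0]
grip_width: 0.0112
grasp_force: 59.2
[0.225 0.628 0.912 2.05  0.06  2.98 ] [[ 0.91   0.363 -0.202]
 [ 0.373 -0.928  0.015]
 [-0.182 -0.089 -0.979]]
rv [-0.0635 -0.0006  0.144 ] d [-0.1321 -0.0545  0.0302]
```

```bash
echo '{"plan":[[-0.006, 0, 0.014, -0.008, -0.0033, 0.002, 0], [-0.013, 0, 0.029, -0.022, -0.009, 0.005, 0], [-0.021, 0, 0.048, -0.038, -0.0157, 0.0087, 0], [-0.03, 0, 0.068, -0.054, -0.0223, 0.0123, 0], [-0.039, 0, 0.088, -0.07, -0.0289, 0.016, 0], [-0.048, 0, 0.108, -0.086, -0.0355, 0.02, 0], [-0.056, -0.0004, 0.126, -0.102, -0.042, 0.0233, 0], [-0.0635, -0.0006, 0.144, -0.118, -0.0487, 0.027, 0], [-0.0635, -0.0006, 0.144, -0.132, -0.0545, 0.0302, 0], [-0.0635, -0.0006, 0.144, -0.132, -0.0545, 0.0302, 0]]}' | python3 jog.py; python3 - <<'E'
from fit import *
import pickle
ob=bot.get_obs(); T=Ro.from_quat(ob['tool_rot']); print(ob['joint_pos'].round(3),T.as_matrix().round(3), 'axis',T.inv().apply([0,0,1]))
c=bot.calibration('wrist'); w=bot.camera('wrist'); cv2.imwrite('pics/w10.png',w[:,:,::-1]);pickle.dump(c,open('pics/w10.pkl','wb'))
for s,ce,_ in blobs(blue(w),50): print('wrist blue',s,ce)
print('tip pred',proj('wrist',at(TIP),c))
h=hsv(w)
for r in range(146,196,3): print(r,' '.join(f'{a:02x}' + ('b' if 105<b<128 and s>110 else '.') for a,b,s in zip(h[r,304:334,2],h[r,304:334,0],h[r,304:334,1])))
E
```

```text
clock: 17.6
eef_pos: [0.4257, 0.1297, 0.3603]
tool_rot: [0.986, 0.138, -0.095, 0.001]
ft_force: [0.6, -0.1, -2.1]
grip_width: 0.011
grasp_force: 59.2
[0.279 0.271 0.358 1.847 0.025 3.141] [[ 0.944  0.272 -0.188]
 [ 0.271 -0.962 -0.028]
 [-0.188 -0.025 -0.982]] axis [-0.18849897 -0.02471765 -0.98176228]
wrist blue [267, 150, 99, 42, 958] [318.9, 177.8]
wrist blue [11, 204, 35, 48, 852] [28.0, 224.8]
wrist blue [626, 223, 14, 33, 197] [634.1, 240.2]
tip pred [318.83347662 154.258341  ]
146 9f. a0. a2. a4. a5. a5. a6. a8. a8. a9. a9. aa. a9. ab. aa. aa. aa. aa. ac. ac. ac. ac. ac. ad. ad. ad. ae. ae. ae. af.
149 9e. 9d. 9e. 9d. 9e. 9c. 9d. 9d. 9e. 9e. a0. a1. a2. a4. a5. a5. a5. a4. a3. a3. a6. a6. a8. a9. aa. ab. ac. ac. ad. ac.
152 a2. a3. a3. a2. a3. a2. a1. a1. a0. a0. 9f. 9d. 9d. 9c. 9d. 9d. 9d. 9b. 98. 97. 96. 94. 8e. 85. 80. 80. 7f. 7c. 7b. 79.
155 9b. 98. 94. 92. 8e. 8b. 84. 7a. 6f. 69. 68. 75. 8c. a6. b9. c1. bb. a5. 82. 60. 50. 4f. 4fb 4fb 50b 4fb 4fb 50b 50b 50b
158 4f. 50. 4e. 4e. 4fb 51b 50b 51b 50b 51. 5a. 74. 93. af. c2. c8. c6. b6. 97. 6b. 51. 4eb 4fb 4fb 4fb 4fb 4fb 4eb
[... 796 characters left out ...]
 8bb 84. 7d. 84. 91. 96. 93. 86. 79. 70b 66b 5ab 53b 53b 50b 50b 52b 51b 54b 55b
182 51b 52b 54b 56b 58b 58b 5ab 5db 61b 64b 65b 6ab 70b 75b 78b 79b 7fb 86b 8bb 8db 8fb 93b 94b 96b 98b 9bb 9fb a3b a6b a6b
185 9eb a0b a2b a3b a4b a4b a6b a8b aab abb adb acb acb acb abb acb acb acb acb acb abb a9b a6b a3b a0b 9fb 9db 9bb 9a. 99.
188 a5b a4b a1b 9bb 98. 94. 91. 8f. 8c. 89. 88. 87. 83. 7b. 74. 73. 75. 75. 7f. 90. 99. 9b. 9b. 9c. 9c. 9c. 9b. 9b. 9c. 9d.
191 98. 99. 98. 97. 96. 96. 96. 96. 96. 97. 93. 81. 6a. 5f. 5c. 59. 5f. 6e. 84. 98. 9e. 9f. 9f. 9e. 9e. 9f. 9f. a1. a0. 9f.
194 a4. a5. a4. a4. a3. a2. a2. a1. 9f. 9c. 90. 7b. 69. 5e. 5b. 5b. 5e. 6b. 7f. 91. 97. 9a. 9a. 9a. 9c. 9d. 9d. 9e. 9e. 9f.
```

```bash
echo '{"plan":[[-0.015, -0.002, -0.0786, 0, 0, 0, 0], [-0.038, -0.005, -0.196, 0, 0, 0, 0], [-0.066, -0.0088, -0.344, 0, 0, 0, 0], [-0.094, -0.0125, -0.491, 0, 0, 0, 0], [-0.122, -0.016, -0.638, 0, 0, 0, 0], [-0.15, -0.02, -0.786, 0, 0, 0, 0], [-0.179, -0.024, -0.933, 0, 0, 0, 0], [-0.207, -0.0275, -1.08, 0, 0, 0, 0], [-0.235, -0.031, -1.228, 0, 0, 0, 0], [-0.263, -0.035, -1.375, 0, 0, 0, 0]]}' | python3 jog.py; python3 - <<'E'
from fit import *
ob=bot.get_obs(); T=Ro.from_quat(ob['tool_rot']); print(ob['joint_pos'].round(3))
rel(target(3.16,-.19),np.array([.42,.15,.36]))
E
```

```text
clock: 18.9
eef_pos: [0.427, 0.1301, 0.3593]
tool_rot: [0.663, 0.742, -0.073, 0.062]
ft_force: [-0.2, -0.2, -1.3]
grip_width: 0.0109
grasp_force: 59.2
[ 0.413  0.176  0.237  1.715 -0.173  1.879]
rv [-0.3005 -0.0203 -1.4492] d [ 0.0201 -0.0048 -0.0044]
```

```bash
echo '{"plan":[[-0.03, -0.002, -0.145, 0, 0, 0, 0], [-0.06, -0.004, -0.29, 0, 0, 0, 0], [-0.09, -0.006, -0.435, 0, 0, 0, 0], [-0.12, -0.008, -0.58, 0, 0, 0, 0], [-0.15, -0.01, -0.725, 0, 0, 0, 0], [-0.18, -0.012, -0.87, 0, 0, 0, 0], [-0.21, -0.014, -1.015, 0, 0, 0, 0], [-0.24, -0.016, -1.16, 0, 0, 0, 0], [-0.274, -0.0185, -1.32, 0, 0, 0, 0], [-0.3005, -0.0203, -1.449, 0, 0, 0, 0]]}' | python3 jog.py; python3 - <<'E'
from fit import *
ob=bot.get_obs(); T=Ro.from_quat(ob['tool_rot']); print(ob['joint_pos'].round(3))
Rt=target(3.16,-.19); y=np.array([0,Y0,0])
for dx,z in ((-.055,.30),(-.055,.272),(0,.272),(0,.231)):
    pt=np.array([.4904+dx,.354,z])-Rt.apply(h2t(Q,(0,.076))+y); print(pt); rel(Rt,pt)
t=at(TIP);print('tip',t,'free end',at((-.0175,.047)),'orig',at((0,0)))
E
```

```text
clock: 20.15
eef_pos: [0.4266, 0.1298, 0.3596]
tool_rot: [-0.009, 0.995, 0.001, 0.095]
ft_force: [0.7, -0.6, -1.5]
grip_width: 0.011
grasp_force: 59.2
[ 0.336 -0.036  0.004  1.43  -0.059  0.313]
[0.44096829 0.35530271 0.3043965 ]
rv [-0.0003  0.0001 -0.0007] d [-0.0076  0.2253  0.0577]
[0.44096829 0.35530271 0.2763965 ]
rv [-0.0003  0.0001 -0.0007] d [-0.0023  0.2253  0.0851]
[0.49596829 0.35530271 0.2763965 ]
rv [-0.0003  0.0001 -0.0007] d [-0.0563  0.2243  0.0955]
[0.49596829 0.35530271 0.2353965 ]
rv [-0.0003  0.0001 -0.0007] d [-0.0486  0.2243  0.1358]
tip [0.39396801 0.12798368 0.29814895] free end [0.43930343 0.12878936 0.32668928] orig [0.42308729 0.12849662 0.27923192]
```

```bash
echo '{"plan":[[0, 0, 0, 0, 0.008, 0.002, 0], [0, 0, 0, -0.001, 0.025, 0.006, 0], [0, 0, 0, -0.002, 0.05, 0.012, 0], [0, 0, 0, -0.003, 0.077, 0.02, 0], [0, 0, 0, -0.004, 0.104, 0.027, 0], [0, 0, 0, -0.005, 0.131, 0.034, 0], [0, 0, 0, -0.006, 0.158, 0.041, 0], [0, 0, 0, -0.007, 0.185, 0.048, 0], [0, 0, 0, -0.0074, 0.21, 0.054, 0], [0, 0, 0, -0.0076, 0.2253, 0.0577, 0]]}' | python3 jog.py; echo '{"plan":[[0, 0, 0, 0, 0, 0, 0], [0, 0, 0, 0, 0, 0, 0], [0, 0, 0, 0, 0, 0, 0], [0, 0, 0, 0, 0, 0, 0]]}' | python3 jog.py
python3 - <<'E'
from fit import *
import pickle
ob=bot.get_obs(); print(ob['joint_pos'].round(2))
c=bot.calibration('wrist'); w=bot.camera('wrist'); cv2.imwrite('pics/w11.png',w[:,:,::-1]);pickle.dump(c,open('pics/w11.pkl','wb'))
s=bot.camera('scene'); cv2.imwrite('pics/s11.png',s[:,:,::-1])
print('tip',proj('wrist',at(TIP),c),'free',proj('wrist',at((-.0175,.047)),c),'barends',proj('wrist',np.array([.491,.26,.22]),c),proj('wrist',np.array([.49,.354,.22]),c),proj('wrist',np.array([.489,.45,.22]),c))
for st,ce,m in blobs(blue(w),50): print('blue',st,ce)
for st,ce,m in blobs(red(w),50): print('red',st,ce)
print('scene: crown',proj('scene',at((0,.076))),'free',proj('scene',at((-.0175,.047))),'orig',proj('scene',at((0,0))))
h=hsv(s); 
for st,ce,m in blobs(red(s),4): print('s red',st,ce,proj('scene',at((0,.094))))
for st,ce,m in blobs(((h[...,0]>108)&(h[...,0]<128)&(h[...,1]>90)&(h[...,2]>40)),30): print('s blue',st,ce)
E
```

```text
clock: 21.4
eef_pos: [0.4416, 0.3567, 0.3033]
tool_rot: [-0.007, 0.995, 0.0, 0.095]
ft_force: [0.0, 0.3, -1.3]
grip_width: 0.0111
grasp_force: 59.2
clock: 21.9
eef_pos: [0.442, 0.3542, 0.3049]
tool_rot: [-0.006, 0.995, 0.001, 0.095]
ft_force: [0.3, 1.4, -1.7]
grip_width: 0.0107
grasp_force: 59.2
[ 0.74  0.24  0.18  1.36 -0.13  0.72]
tip [315.58527636 158.57220358] free [315.53445284 242.88574021] barends [207.53896292 241.02997732] [316.43561596 242.83909325] [427.86478753 241.25467324]
blue [261, 163, 52, 9, 205] [282.0, 166.5]
blue [324, 166, 23, 6, 50] [333.8, 169.5]
blue [278, 173, 78, 17, 504] [317.4, 183.1]
red [306, 257, 26, 52, 1229] [318.5, 282.5]
scene: crown [521.87951404 158.68959287] free [514.59080844 175.29330587] orig [512.68049791 191.18949163]
s blue [72, 95, 99, 68, 3744] [118.1, 125.7]
s blue [490, 184, 38, 28, 485] [513.4, 197.5]
s blue [487, 207, 37, 34, 775] [504.4, 224.6]
```

```bash
python3 - <<'E'
from fit import *
import pickle
c=pickle.load(open('pics/w11.pkl','rb')); w=cv2.imread('pics/w11.png')[:,:,::-1].copy(); h=hsv(w)
for col in (225,240,255,270,370,385,400,415):
    r=proj('wrist',np.array([.49,.354,.22]),c)[1]
    seg=[(i,h[i,col,1],h[i,col,2]) for i in range(220,268)]
    print(col,' '.join(f'{s:02x}/{v:02x}' for i,s,v in seg[::2]))
E
```

```text
225 8b/a7 8a/a8 8c/a4 8b/a3 89/9e 8b/a3 8b/ab 8b/a7 7b/95 12/66 00/78 03/9a 05/bc 0e/d4 15/da 04/c1 6d/9b 8c/9d 8a/98 8c/99 8b/ab 8a/ae 8c/aa 8c/aa
240 8d/a3 8b/a7 8b/a1 89/a2 8a/9b 8a/a4 8b/ab 89/a7 7f/9a 24/6a 04/74 05/95 06/b7 0d/d2 15/da 09/c9 4d/9c 8d/9c 8a/9b 8b/a2 8b/ac 8d/b0 8a/ac 8a/a8
255 89/a7 8b/a5 8c/9f 89/a0 89/9c 8b/a5 89/a7 8b/a5 85/9b 31/6d 02/70 04/91 04/b3 0a/ce 15/da 0b/cf 41/a2 8c/99 8a/a6 8a/a8 89/ab 8b/b2 8d/ae 8a/a8
270 8c/a6 8a/a5 89/9e 89/9e 8a/a1 8c/a6 8a/a5 8a/a3 87/9d 3b/71 05/6e 04/8e 04/b0 09/cb 14/d8 0e/d4 2a/ac 8a/a1 8a/aa 8a/aa 8a/aa 8a/b1 8d/b0 8a/a8
370 8b/a9 89/a6 8a/a4 89/9c 88/a1 8b/a2 8b/a0 8a/9f 80/91 27/69 02/70 04/91 03/b3 06/c9 0c/d1 0a/d0 30/aa 88/9a 8b/a7 89/aa 89/a2 89/a7 8b/ac 8a/a8
385 8a/a8 8c/a8 8b/a5 88/9f 8a/a3 89/a4 8b/a0 8b/a2 7c/90 20/69 02/74 03/96 03/b6 08/cb 0d/d2 04/c0 57/9e 8a/92 89/a2 8a/a8 8a/a3 8a/a8 8c/aa 8b/a7
400 8c/a9 8b/ab 89/a9 8a/a1 8a/9f 8a/a3 89/a2 8a/a3 76/8f 13/69 04/7a 02/9b 04/ba 09/cd 10/d3 09/bc 69/9c 8b/95 89/9e 8a/a1 8a/a4 8a/a8 8a/aa 8c/a6
415 8a/a6 8a/ac 8b/ab 8a/a4 8a/a1 8b/a0 8a/a4 8a/a5 6e/8b 0c/69 04/82 05/a2 05/bf 0d/d1 0f/d2 1c/b5 82/9b 8a/9b 89/a2 89/97 87/a0 8b/a7 8a/aa 89/a6
```

The bar's centre in the wrist view is at row 244.7 against 242.8 predicted, so the rail is at x ≈ 0.492. Lower, move over the bar, stop above.

```bash
echo '{"plan":[[0, 0, 0, 0.0022, 0, 0.0113, 0], [0, 0, 0, 0.0044, 0, 0.0226, 0], [0, 0, 0, 0.0065, 0, 0.0339, 0], [0, 0, 0, -0.0027, 0, 0.0357, 0], [0, 0, 0, -0.0137, 0, 0.0378, 0], [0, 0, 0, -0.0247, 0, 0.0399, 0], [0, 0, 0, -0.0357, -0.0005, 0.042, 0], [0, 0, 0, -0.043, -0.001, 0.0434, 0], [0, 0, 0, -0.0481, -0.001, 0.0444, 0], [0, 0, 0, -0.0481, -0.001, 0.0444, 0]]}' | python3 jog.py
python3 - <<'E'
from fit import *
import pickle
ob=bot.get_obs(); print(ob['ft_force'],'crown',at((0,.076)),'free',at((-.0175,.047)))
c=bot.calibration('wrist'); w=bot.camera('wrist'); cv2.imwrite('pics/w12.png',w[:,:,::-1]);pickle.dump(c,open('pics/w12.pkl','wb'))
h=hsv(w); m=(h[...,1]<0x30)&(h[...,2]>0x60)
for col in (200,225,250,390,410,430):
    r=proj('wrist',np.array([.492,.354,.22]),c)[1]; k=np.flatnonzero(m[int(r)-20:int(r)+20,col])+int(r)-20
    mid=(k.min()+k.max())/2 if len(k) else None; print(col,r.round(1),(k.min(),k.max()) if len(k) else '', onz('wrist',(col,mid),.22,c) if mid else '')
s=bot.camera('scene'); cv2.imwrite('pics/s12.png',s[:,:,::-1])
T=Ro.from_quat(ob['tool_rot']); print('down.035',T.inv().apply([0,0,-.035]).round(4),'x+.01',T.inv().apply([.01,0,0]).round(4))
E
```

```text
clock: 23.25
eef_pos: [0.4961, 0.3544, 0.2688]
tool_rot: [-0.007, 0.996, 0.0, 0.093]
ft_force: [-3.3, 0.8, -2.4]
grip_width: 0.0109
grasp_force: 59.2
[-3.28760079  0.77844629 -2.37095871] crown [0.49048577 0.35312947 0.26443823] free [0.50865308 0.35334404 0.23585235]
200 207.7 (np.int64(200), np.int64(216)) [0.49353224 0.27513144 0.22      ]
225 207.7 (np.int64(200), np.int64(216)) [0.49320025 0.29325608 0.22      ]
250 207.7 (np.int64(200), np.int64(217)) [0.49327118 0.3104477  0.22      ]
390 207.7 (np.int64(200), np.int64(216)) [0.49163824 0.40192967 0.22      ]
410 207.7 (np.int64(200), np.int64(216)) [0.49149425 0.41571141 0.22      ]
430 207.7 (np.int64(200), np.int64(216)) [0.49135606 0.43005076 0.22      ]
down.035 [0.0065 0.     0.0344] x+.01 [-0.0098 -0.0001  0.0019]
```

The 3 N in −x is the slanting shank resting on the bar (at this height it stands only 7 mm off the crown line). Back off 5 mm, lower, then move in.

```bash
echo '{"plan":[[0, 0, 0, 0.0025, 0, -0.0005, 0], [0, 0, 0, 0.0049, 0, -0.001, 0], [0, 0, 0, 0.006, 0, 0.0049, 0], [0, 0, 0, 0.0071, 0, 0.0108, 0], [0, 0, 0, 0.0081, 0, 0.0157, 0], [0, 0, 0, 0.0052, 0, 0.0163, 0], [0, 0, 0, 0.0022, 0, 0.0168, 0], [0, 0, 0, 0.0022, 0, 0.0168, 0]]}' | python3 jog.py; python3 - <<'E'
from fit import *
ob=bot.get_obs(); print('crown',at((0,.076)),'free',at((-.0175,.047)))
E
```

```text
clock: 24.35
eef_pos: [0.4989, 0.3546, 0.2532]
tool_rot: [-0.006, 0.995, 0.001, 0.095]
ft_force: [0.3, -0.5, -1.8]
grip_width: 0.0111
grasp_force: 59.2
crown [0.4933707  0.35335202 0.24876058] free [0.51167196 0.35357712 0.22026035]
```

```bash
echo '{"plan":[[0, 0, 0, 0.0008, 0, 0.004, 0], [0, 0, 0, 0.0015, 0, 0.008, 0], [0, 0, 0, 0.0021, 0, 0.011, 0], [0, 0, 0, 0.0027, 0, 0.014, 0], [0, 0, 0, 0.003, 0, 0.016, 0], [0, 0, 0, 0.003, 0, 0.016, 0]]}' | python3 jog.py; python3 - <<'E'
from fit import *
ob=bot.get_obs(); print('crown',at((0,.076)),ob['ft_force'])
E
```

```text
clock: 25.1
eef_pos: [0.4985, 0.3546, 0.2371]
tool_rot: [-0.006, 0.995, 0.001, 0.095]
ft_force: [-0.7, -0.9, 0.3]
grip_width: 0.0109
grasp_force: 59.7
crown [0.4929089  0.35329626 0.23267663] [-0.71471154 -0.85169912  0.33376514]
```

```bash
echo '{"plan":[[0, 0, 0, 0.0002, 0, 0.001, 0], [0, 0, 0, 0.0003, 0, 0.0015, 0], [0, 0, 0, 0.0003, 0, 0.0015, 0], [0, 0, 0, 0.0003, 0, 0.0015, 0]]}' | python3 jog.py; python3 - <<'E'
from fit import *
for i in range(4): print(bot.get_obs()['ft_force'].round(2)); bot.camera('scene')
E
```

```text
clock: 25.6
eef_pos: [0.4986, 0.3546, 0.2368]
tool_rot: [-0.006, 0.995, 0.001, 0.096]
ft_force: [-2.7, -2.2, 6.6]
grip_width: 0.011
grasp_force: 60.5
[-2.71 -2.23  6.61]
[-3.18 -1.73  7.21]
[-3.88 -0.87  6.62]
[-3.73 -1.56  5.8 ]
```

Seated on the bar. Relax 1 mm, then open.

```bash
echo '{"plan":[[0, 0, 0, -0.0002, 0, -0.001, 0], [0, 0, 0, -0.0002, 0, -0.001, 0]]}' | python3 jog.py; echo '{"plan":[[0, 0, 0, -0.0, 0, -0.0, 0.016], [0, 0, 0, 0, 0, 0, 0.022], [0, 0, 0, 0, 0, 0, 0.03], [0, 0, 0, 0, 0, 0, 0.04], [0, 0, 0, 0, 0, 0, 0.04]]}' | python3 jog.py; python3 - <<'E'
from fit import *
T=Ro.from_quat(bot.get_obs()['tool_rot']); print(T.inv().apply([0,0,.1]).round(4))
s=bot.camera('scene'); cv2.imwrite('pics/s13.png',s[:,:,::-1]); h=hsv(s)
for st,ce,m in blobs(((h[...,0]>108)&(h[...,0]<128)&(h[...,1]>90)&(h[...,2]>40)),30): print('s blue',st,ce)
for st,ce,m in blobs(red(s),4): print('red',st,ce)
E
```

```text
clock: 26.05
eef_pos: [0.4986, 0.3546, 0.2368]
tool_rot: [-0.006, 0.995, 0.001, 0.095]
ft_force: [-2.3, -1.3, 4.9]
grip_width: 0.011
grasp_force: 60.1
clock: 26.68
eef_pos: [0.4986, 0.3546, 0.2361]
tool_rot: [-0.006, 0.995, 0.0, 0.095]
ft_force: [0.7, 0.2, -1.3]
grip_width: 0.0401
grasp_force: 0.0
[-0.0189 -0.     -0.0982]
s blue [72, 95, 99, 68, 3740] [118.1, 125.7]
s blue [471, 224, 38, 54, 1455] [490.1, 251.2]
```

Released with no force. Withdraw straight up.

```bash
echo '{"plan":[[0, 0, 0, -0.001, 0, -0.006, 0.045], [0, 0, 0, -0.0035, 0, -0.018, 0.045], [0, 0, 0, -0.0068, 0, -0.035, 0.045], [0, 0, 0, -0.0107, 0, -0.055, 0.045], [0, 0, 0, -0.0146, 0, -0.075, 0.045], [0, 0, 0, -0.0189, 0, -0.0982, 0.045], [0, 0, 0, -0.023, 0, -0.12, 0.045], [0, 0, 0, -0.023, 0, -0.12, 0.045]]}' | python3 jog.py; echo '{"plan":[[0, 0, 0, 0.03, 0, 0, 0.045], [0, 0, 0, 0.07, 0, 0, 0.045], [0, 0, 0, 0.11, 0, 0, 0.045], [0, 0, 0, 0.11, 0, 0, 0.045], [0, 0, 0, 0.11, 0, 0, 0.045], [0, 0, 0, 0.11, 0, 0, 0.045], [0, 0, 0, 0.11, 0, 0, 0.045], [0, 0, 0, 0.11, 0, 0, 0.045]]}' | python3 jog.py
python3 - <<'E'
from fit import *
R=np.array([.4925,.353,.22])
print('exp crown',proj('scene',R+[0,0,.011])+[-.66,1.6],'grip',proj('scene',R+[0,0,.029])+[-.66,1.6])
for i in range(3):
    s=bot.camera('scene'); h=hsv(s); t=bot.camera('top')
    for st,ce,m in blobs((((h[...,0]<8)|(h[...,0]>172))&(h[...,1]>150)&(h[...,2]>60)),8): print('red',st,ce)
    for st,ce,m in blobs(((h[...,0]>108)&(h[...,0]<128)&(h[...,1]>90)&(h[...,2]>40)),30): print('s blue',st,ce)
    for st,ce,m in blobs(red(t),8): print('t red',st,ce,onz('top',ce,.255).round(4))
cv2.imwrite('pics/s14.png',s[:,:,::-1])
b=[m for st,ce,m in blobs(((h[...,0]>108)&(h[...,0]<128)&(h[...,1]>90)&(h[...,2]>40)),200) if st[0]>300][0]
low=[onz('scene',np.array(p,float)-[-.66,1.6],.045) for p in (np.argwhere(b)[np.argwhere(b)[:,0].argmax()][::-1],)]
print('lowest blue at z=.045',low)
# other objects unchanged: compare top frames
a=cv2.imread('pics/top0.png')[:,:,::-1]; df=cv2.absdiff(a.copy(),t).max(2)>40
for st,ce,m in blobs(df,12): print('changed',st)
E
```

```text
clock: 27.72
eef_pos: [0.4993, 0.3553, 0.3616]
tool_rot: [-0.006, 0.995, 0.002, 0.097]
ft_force: [1.0, 0.8, -0.5]
grip_width: 0.0449
grasp_force: 0.0
clock: 28.72
eef_pos: [0.391, 0.3532, 0.3374]
tool_rot: [-0.006, 0.995, 0.0, 0.095]
ft_force: [0.2, 0.0, -0.0]
grip_width: 0.045
grasp_force: 0.0
exp crown [500.65485339 203.01323184] grip [502.59096398 195.5446415 ]
red [498, 186, 13, 21, 170] [503.5, 195.3]
s blue [72, 95, 99, 68, 3756] [118.1, 125.6]
s blue [471, 224, 38, 54, 1456] [490.1, 251.3]
t red [187, 217, 7, 10, 52] [190.0, 221.5] [0.4934 0.3521 0.255 ]
red [498, 186, 13, 21, 172] [503.5, 195.3]
s blue [72, 95, 99, 68, 3735] [118.2, 125.7]
s blue [471, 224, 38, 54, 1457] [490.0, 251.3]
t red [187, 217, 7, 10, 50] [189.9, 221.6] [0.4932 0.3524 0.255 ]
red [498, 186, 13, 21, 172] [503.5, 195.4]
s blue [72, 95, 99, 68, 3751] [118.2, 125.7]
s blue [471, 224, 38, 54, 1460] [490.1, 251.3]
t red [187, 217, 7, 10, 52] [189.8, 221.5] [0.4934 0.3527 0.255 ]
lowest blue at z=.045 [array([0.4834009 , 0.39171183, 0.045     ])]
changed [342, 186, 27, 13, 126]
changed [186, 217, 37, 19, 163]
changed [439, 220, 11, 12, 96]
changed [0, 259, 205, 141, 16028]
changed [57, 298, 7, 9, 17]
changed [0, 337, 3, 12, 19]
changed [491, 353, 144, 47, 3123]
changed [288, 356, 91, 44, 1428]
changed [315, 381, 32, 19, 318]
changed [336, 381, 19, 19, 83]
changed [47, 383, 13, 9, 49]
```

The grip is where a seated hook puts it, the template hangs still with its lower edge at the expected 45 mm, and nothing else has moved.

```bash
python3 -c "
from workcell import bot
print(bot.job_done())"
```

```text
the job is handed in; nothing more can be done
None
```

The job is handed in: the blue template hangs still from the S-hook on the rail and the gripper is clear of it, in about 29 s, but I viewed 11 pictures (limit 10), the shank rested on the bar at about 3 N for a moment on the way in, and the hook hangs half-turned, with its prong pointing towards the robot, because of the last joint's range.

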